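# Lift the hot lid off the annealing pot with the lid lifter

### The job

The nib annealing pot is hot: take the red-handled lid lifter, hook its fork under the brass loop of the pot's lid and, keeping the lid level, lift it off and seat it gently in the round aluminium tray on the rail carriage. Then free the fork without pressing on the lid or shifting the carriage, and stand the lifter upright again on its cork pad. Touch the lid with the lifter only, and leave everything else on the desk alone.

Things in the scene. Friction and masses are not known exactly. Their poses are not given: they have to be found in the camera images.
- lifter_handle (a point): Centre of the upright red handle of the lid lifter, a loose 150 g tool that stands on its flat fork, 115 mm tall. Handle: 20 x 20 mm square, 54 mm tall; this point is 88 mm above the fork's underside. A 10 mm square shank on the same axis joins it to the fork. z: up the handle; x: the way the prongs point.
- fork (a point): Point on the lifter's fork where a bar should lie: 23 mm ahead (x) of the handle's axis, 6 mm above the underside. Two level prongs, 6 mm wide and thick, 26 mm over both, reach to 45 mm ahead of the handle's axis; their last 4 mm turn up to 10 mm above the underside. A 6 mm thick heel reaches 34 mm behind the axis, with a 56 mm wide cross bar.
- pad: Fixed round cork pad, 110 mm diameter, 4 mm thick, on which the lifter stands at the start and must stand at the end; origin at the centre of its underside, on the desk.
- lid: Hot loose steel lid, 0.34 to 0.48 kg, not to be touched by the gripper. Origin: centre of its underside, z up. A plug of 68 mm diameter from z = 0 to 6 mm, a disc of 92 mm diameter from z = 6 to 12 mm, the brass loop on top. It hangs level when the prongs stand evenly about the loop's middle.
- loop_bar (a point): Middle of the level top bar of the lid's brass loop, on the lid's axis, 35 mm above the lid's underside. The loop is a 6 mm round bar; the top bar runs along y between uprights at y = -23 and +23 mm. The opening below it is 20 mm high (down to the disc) and 40 mm wide; the fork enters along x, from either side.
- pot: Fixed grey round pot, 104 mm outer diameter, rim 60 mm above the desk; origin at the centre of its underside, on the desk. The lid's disc lies on the rim, its plug in the 75 mm bore. A black control box, 45 mm high, stands against its +y side and reaches to y = 104 mm.
- carriage: Steel carriage, 66 x 62 mm, on an aluminium rail along y; it slides if pushed with some 5 N. Origin: on the upright axis of the tray it carries, at desk level. The round tray has a flat floor and a rim 4 mm higher, 94 mm outside and 82 mm inside diameter; the lid's plug goes inside the rim, onto the floor.
- tray_axis (a point): Same point as the carriage's origin: NOT the tray's height. The tray is clamped at a height that differs each time and is not reported: floor 55 to 120 mm above the desk. Lower the hanging lid slowly until the lifter loses its weight; 4 to 14 mm lower (8 to 9 is best) the tips pass under the bar: less drags the lid, more presses on it.
- pen_barrel: bystander: black lacquered pen barrel lying on two brass feet, 115 mm long, 16 mm high; origin under its middle
- loupe: bystander: brass pocket loupe, 38 mm disc with a folded tab, 16 mm high; origin under the disc
- sanding_stick: bystander: yellow plastic sanding stick, 140 x 18 x 6 mm; origin under its middle
- nib_box: bystander: round gunmetal nib box, 52 mm diameter, 23 mm high; origin under its middle
- stone: bystander: white stone in a dark wooden holder, 80 x 32 x 20 mm; origin under its middle
- spacer: bystander: brass disc, 30 mm diameter, 12 mm high; origin under its middle
Things that resemble listed ones, but are neither listed nor needed, are in the scene too. Leave any orange look-alike of the part that bears lifter_handle alone. Several things look just like the pad: the one meant starts nearest to the robot's base.

How it is judged:
By the outcome, as a careful person would: the job done as asked, in the order asked, and still so for the second after the job is handed in, with the robot touching nothing.
It also fails if it takes over 69 s, if anything falls off the work surface, if the arm or the gripper's body presses on something with over 40 N, if the wrist force passes 120 N, or if a joint passes its speed limit or range.

### The arm

A 6-joint arm with a two-finger parallel gripper is mounted at the origin on the work surface. World frame = base frame: x ahead of the robot, y to its left, z up, the work surface at z = 0. Lengths are in m, angles in rad, forces in N, time in s.
With the tool pointing down it reaches from about 0.35 to 0.975 m from the base axis. Payload 4.9 kg.
Tool frame: the origin (TCP) lies midway between the tips of the shut fingers; the grasp point (between the pads) lies 19 mm behind it; z points along the fingers, y is the direction in which the jaws open and shut (so a half turn about z gives the same grasp; the last joint's range is limited). The gripper opens to 85 mm and grips with 20 to 120 N. Pads are 22 mm wide; open, the fingers measure 114 mm over their backs; the gripper's body (76 mm by 85 mm) begins 54 mm behind the grasp point. The pads swing forward as they close: fully open they stand 13 mm farther back than shut.
Start: joints at [1.125, 0.053, 1.613, -0, 1.476, -0.119], TCP at [0.201, 0.592, 0.192] pointing down, gripper open.
Joint ranges: [-3.01, 3.01], [-1.01, 2.22], [0.06, 2.58], [-1.02, 4.17], [0.09, 2.62], [-3.14, 3.14]. Speed limits (rad/s): [2.57, 2.57, 3.14, 3.14, 3.14, 3.14].

### API

Orientations are given as a rotation vector (axis times angle).
In Python, from station import ctrl gives the robot as it stands.
- The arm moves only by the tool apply_moves, never from a script. Its argument "rows" is a list of rows, each a list of 6 numbers: the shift along the tool's x, y, z in cm, then the turn, a rotation vector about the tool's x, y, z in units of 5 degrees (1.0 is 5 degrees). In form: [[x, y, z, rx, ry, rz], ...]. A call has 1 to 20 rows; each row is the pose to reach, as a shift and turn from the pose measured when the call began, along the tool's axes at that moment; what a row does not reach only later rows make up. A row lasts 1/10 s, in which the tool goes at most 50 mm and 8.59 degrees, less where a joint would pass 70% of its speed; a pose out of reach is approached as far as the arm can. A call with a gripper value outside its range is refused whole. "grip" is the closure, from 0 (fully open) to 1 (shut), set as the call begins (left out, the last holds). The fingers move at their own pace and stop on an object; "squeeze" is the grip in N (left out, the last holds). Time passes only in rows, so rows that repeat a pose let the fingers close. It gives the time, the measured TCP pose, the force and the opening at its end, in the units of the state.
- ctrl.get_obs(): the state, without advancing time (a new reading comes with each control period).
- ctrl.get_image(name): name is "scene" or "side" or "wrist"; returns a dict with "color" (480x640x3 uint8, blue, green, red), "mtx" (3x3 intrinsics, pixels), "D" ([k1, k2, p1, p2, k3] as OpenCV has them; the pictures are not rectified), "rvec" (rotation vector, rad) and "tvec" (3), from world to camera coordinates, as OpenCV has them. Camera axes: x right, y down, z forward; pixel columns grow to the right and rows downward; lengths in m; the calibration is good to about 2 mm. A picture is of the moment at which its call begins. There is no depth.
- ctrl.finish_job(): hands the job in, once; it reports no verdict.
The state is a dict: "t": time; "q": joint angles; "dq": joint speeds; "effort": joint torques, N m; "tool_pos": TCP position; "tool_rot": TCP orientation; "contact_force": force on the tool from outside, world axes, zero at the start; "wrist_torque": the same for the moment, N m; "opening": finger opening in m.
Only numpy, scipy, OpenCV 4.12 (cv2) and the standard library are available. Lean on these libraries where they do the work, as an engineer would, in place of code of your own. Each camera call takes 0.05 s, during which the arm holds its last target.

## Working session

There is one attempt and no reset: what is moved stays moved. The work goes in short steps, Python scripts to look and compute and a tool call to move; the robot and the scene stay as the last step left them, time stands still between calls to the robot, and variables do not carry over. Pictures are saved under pics/ and viewed, and the job is handed in when it is done.

Besides the shell and the picture viewer there is one more tool, called after "Call:" as name([rows], argument=value, ...), one row to a line, values as JSON. apply_moves: Moves the arm, as the interface text tells. Its arguments: {"type":"object","properties":{"rows":{"type":"array","items":{"type":"array","items":{"type":"number"}}},"grip":{"type":"number"},"squeeze":{"type":"number"}},"required":["rows"]}

```bash
mkdir -p pics; ls
python3 - <<'E'
from station import ctrl
import cv2
for n in ("scene","side","wrist"):
    im=ctrl.get_image(n); cv2.imwrite(f"pics/{n}0.png",im["color"])
    import numpy as np
    R=cv2.Rodrigues(np.array(im["rvec"]))[0]; print(n,(-R.T@np.array(im["tvec"]).ravel()).round(3), np.array(im["mtx"]).round(1).tolist(),im["D"])
print(ctrl.get_obs())
E
```

```text
pics
scene [1.117 0.478 0.877] [[449.1, 0.0, 318.9], [0.0, 449.1, 236.8], [0.0, 0.0, 1.0]] [-0.01985137  0.          0.          0.          0.        ]
side [ 0.28  -0.853  0.864] [[599.9, 0.0, 319.8], [0.0, 599.9, 236.6], [0.0, 0.0, 1.0]] [-0.05289681  0.          0.          0.          0.        ]
wrist [0.12  0.618 0.373] [[399.3, 0.0, 319.0], [0.0, 399.3, 236.3], [0.0, 0.0, 1.0]] [-0.07547782  0.          0.          0.          0.        ]
{'t': 0.15, 'q': array([ 1.12496498e+00,  5.32436976e-02,  1.61397948e+00, -3.91388270e-06,
        1.47597586e+00, -1.19001248e-01]), 'dq': array([ 9.78930233e-04, -4.45922091e-03, -5.06789987e-03,  1.44071683e-03,
       -3.40157694e-04,  3.84241479e-05]), 'effort': array([ 6.98701042e-04, -3.94240415e+01, -3.70722985e+01, -1.10364788e-04,
        4.57709975e-03,  3.90400373e-05]), 'tool_pos': array([0.20041763, 0.59142223, 0.19142109]), 'tool_rot': array([-5.11028675e-01, -3.09929979e+00,  2.42469455e-03]), 'contact_force': array([ 0.14744195, -0.42595742, -0.24515818]), 'wrist_torque': array([-0.01164338,  0.00691812, -0.03536901]), 'opening': 0.08549841814323511}
```

View pics/scene0.png

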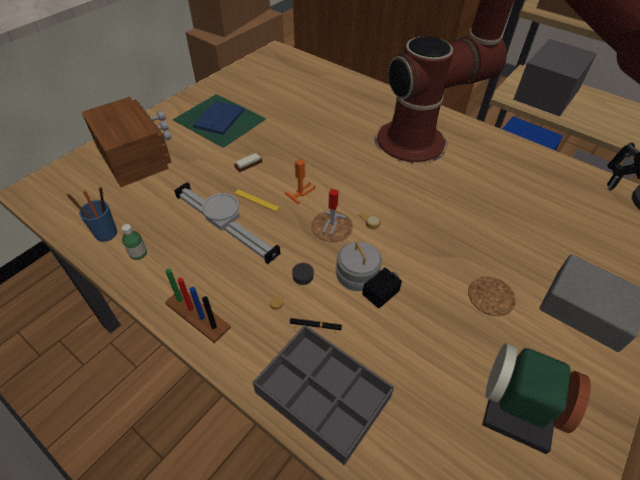

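View pics/side0.png

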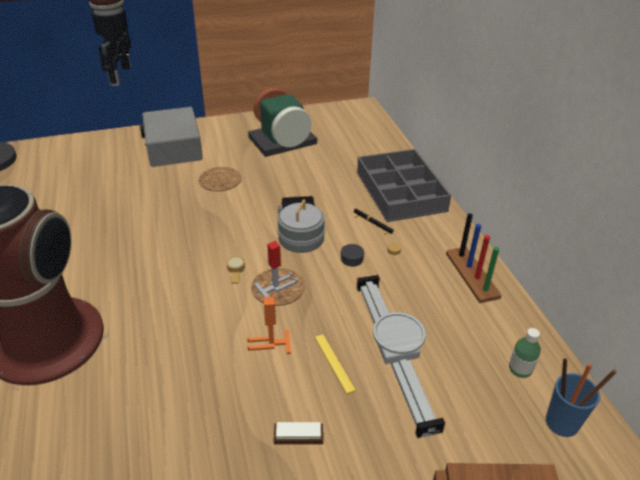

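View pics/wrist0.png

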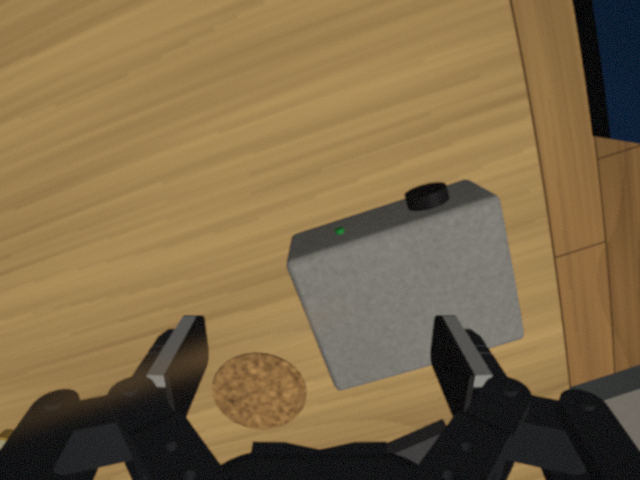

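The images show these candidates:
- **Lifter:** the red handle at scene (333,200) / side (273,255). Look-alikes are the orange tool at scene (300,172) / side (270,312), and the red pen in the rack at scene (188,294).
- **Pad:** the cork under the red lifter at scene (332,226). The other cork is at scene (492,295), and the first one looks nearer the base.

Next I'll check close crops.

```bash
cat > h.py <<'E'
import numpy as np, cv2, pickle
from station import ctrl
def grab(n,tag):
    im=ctrl.get_image(n); cv2.imwrite(f"pics/{n}{tag}.png",im["color"]); pickle.dump(im,open(f"pics/{n}{tag}.pkl","wb")); return im
def load(n,tag): return pickle.load(open(f"pics/{n}{tag}.pkl","rb"))
def ray(im,uv):
    p=cv2.undistortPoints(np.array([[uv]],float),im["mtx"],np.array(im["D"]))[0,0]
    R=cv2.Rodrigues(np.array(im["rvec"]))[0]; c=-R.T@np.array(im["tvec"]).ravel()
    return c,R.T@np.array([p[0],p[1],1.])
def onz(im,uv,z):
    c,d=ray(im,uv); return c+d*(z-c[2])/d[2]
def tri(a,ua,b,ub):
    c1,d1=ray(a,ua);c2,d2=ray(b,ub)
    s=np.linalg.lstsq(np.c_[d1,-d2],c2-c1,rcond=None)[0]
    p,q=c1+s[0]*d1,c2+s[1]*d2
    return (p+q)/2,np.linalg.norm(p-q)
def proj(im,P): return cv2.projectPoints(np.array(P,float).reshape(-1,3),np.array(im["rvec"]),np.array(im["tvec"]),im["mtx"],np.array(im["D"]))[0].reshape(-1,2)
def crop(im,x0,y0,w,h,name,s):
    c=im["color"][y0:y0+h,x0:x0+w]; cv2.imwrite("pics/"+name,cv2.resize(c,None,fx=s,fy=s,interpolation=cv2.INTER_CUBIC))
E
python3 - <<'E'
from h import *
a=grab("scene","1");b=grab("side","1")
crop(a,280,150,130,100,"c1.png",6); crop(b,230,190,130,100,"c2.png",6)
crop(a,160,160,130,100,"c3.png",6); crop(b,350,270,100,160,"c4.png",3.7)
crop(a,310,220,100,95,"c5.png",6)
E
```

```text
(no output)
```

View pics/c1.png

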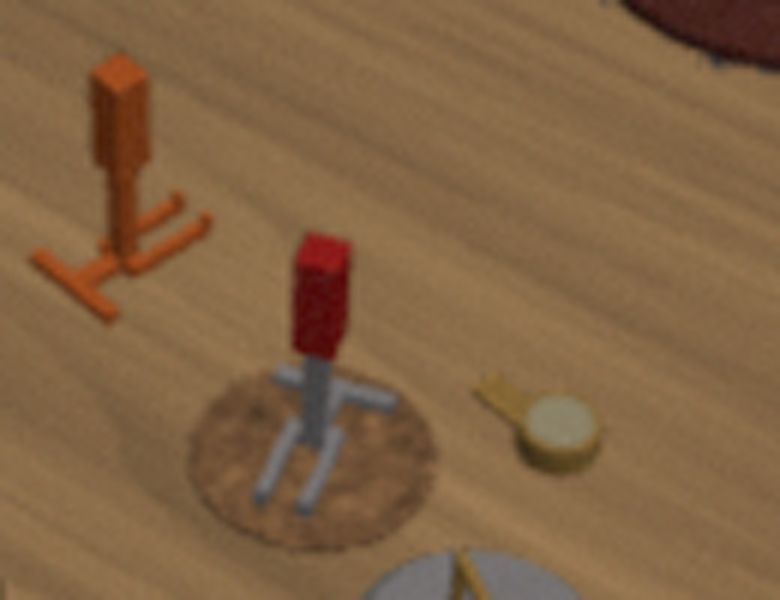

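View pics/c2.png

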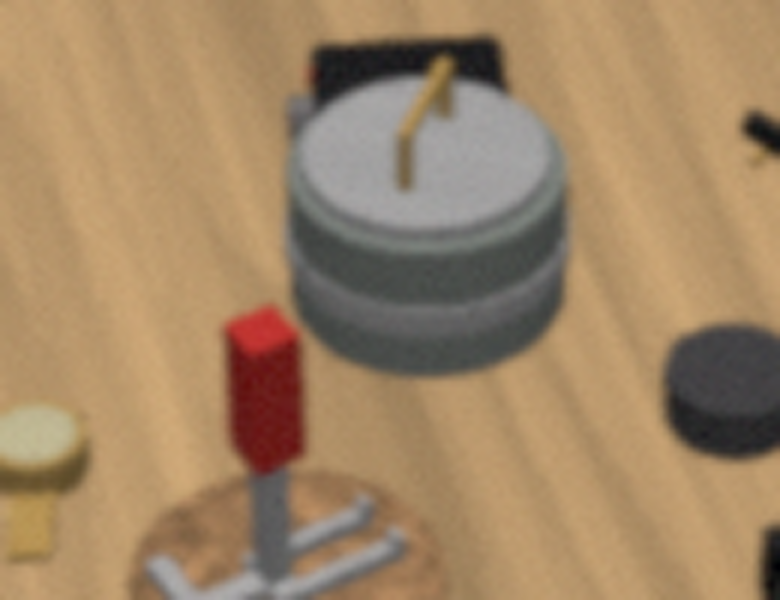

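View pics/c3.png

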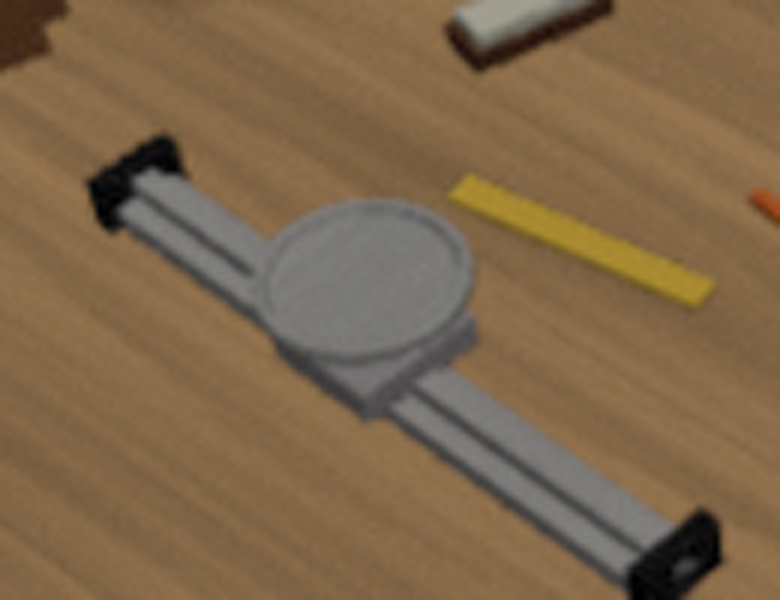

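View pics/c4.png

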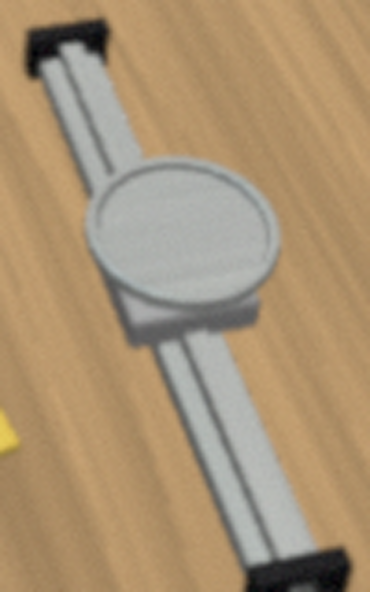

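View pics/c5.png

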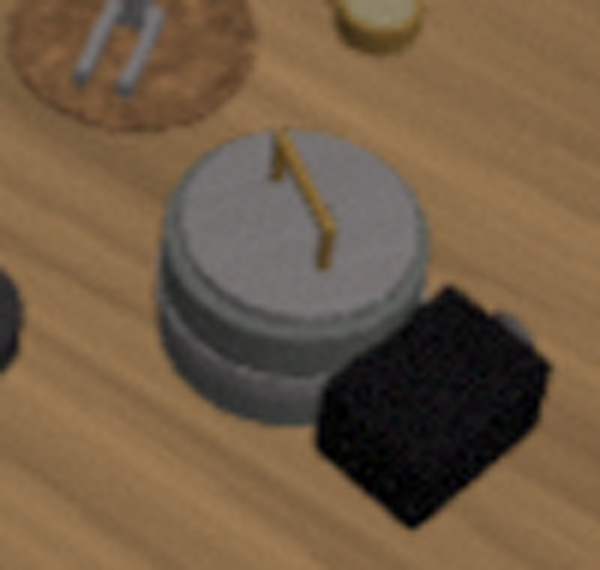

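The crops confirm the red lifter on the pad, prongs pointing towards +x and somewhat sideways; the orange tool is the decoy. Now I'll measure.

Run:
```python
from h import *
np.set_printoptions(precision=4,suppress=True)
a=load("scene","1");b=load("side","1")
def A(im,o,s,p): return (o[0]+(p[0]+.5)/s-.5,o[1]+(p[1]+.5)/s-.5)
s1=lambda p:A(a,(280,150),6,p); d2=lambda p:A(b,(230,190),6,p)
print("handle top",tri(a,s1((324,248)),b,d2((262,330))))
for n,p,q in (("tipL",(262,495),(397,537)),("tipR",(307,508),(367,503))):
    # scene left/right vs side
    print(n,onz(a,s1(p),.014),onz(b,d2(q),.014),tri(a,s1(p),b,d2(q)))
cb=[onz(a,s1(p),.010) for p in ((278,372),(394,400))];print("cross",cb,(cb[0]+cb[1])/2)
l5=lambda p:A(a,(310,220),6,p)
L=[tri(a,l5((282,134)),b,d2((405,132))),tri(a,l5((332,230)),b,d2((447,65)))]
L2=[tri(a,l5((282,134)),b,d2((447,65))),tri(a,l5((332,230)),b,d2((405,132)))]
print("loop",L,L2)
c3=lambda p:A(a,(160,160),6,p); c4=lambda p:A(b,(350,270),3.7,p)
print("tray",tri(a,c3((365,280)),b,c4((182,231))))
# rail ends caps
# pad by mask: ellipse extremes
print("pad scene",[onz(a,s1(p),.004) for p in ((187,455),(438,455),(312,362),(312,550))])
print("base q")
hs=cv2.cvtColor(a["color"],cv2.COLOR_BGR2HSV)
# lid disc in scene & side extremes z=.066
print("lid scene",[onz(a,l5(p),.072-.006) for p in ((180,227),(422,235),(300,130),(300,322))])
```

```text
handle top (array([0.4496, 0.0192, 0.1175]), np.float64(0.0002499530248075091))
tipL [0.4989 0.0273 0.014 ] [0.4936 0.0207 0.014 ] (array([0.4951, 0.0251, 0.0094]), np.float64(0.0009491140391314223))
tipR [0.4928 0.0468 0.014 ] [0.4878 0.04   0.014 ] (array([0.4891, 0.0446, 0.0094]), np.float64(0.0006286611996369114))
cross [array([ 0.4331, -0.0139,  0.01  ]), array([0.4148, 0.0369, 0.01  ])] [0.4239 0.0115 0.01  ]
loop [(array([0.5292, 0.1455, 0.0898]), np.float64(0.0004540435041362375)), (array([0.5548, 0.1855, 0.0869]), np.float64(0.0007180830697909303))] [(array([0.5461, 0.154 , 0.1108]), np.float64(0.0016827176352039455)), (array([0.5377, 0.1776, 0.0645]), np.float64(0.0015158434763787958))]
tray (array([ 0.6251, -0.2075,  0.0604]), np.float64(0.00031740968920325127))
pad scene [array([ 0.4935, -0.0179,  0.004 ]), array([0.425 , 0.0684, 0.004 ]), array([ 0.4137, -0.009 ,  0.004 ]), array([0.5033, 0.0577, 0.004 ])]
base q
lid scene [array([0.5746, 0.1312, 0.066 ]), array([0.5202, 0.2064, 0.066 ]), array([0.5056, 0.1398, 0.066 ]), array([0.5833, 0.1929, 0.066 ])]
```

Run:
```python
from h import *
np.set_printoptions(precision=4,suppress=True)
a=load("scene","1");b=load("side","1")
A=lambda o,s,p:(o[0]+(p[0]+.5)/s-.5,o[1]+(p[1]+.5)/s-.5)
c3=lambda p:A((160,160),6,p); c4=lambda p:A((350,270),3.7,p)
# rail centre slot in scene and side (z~.016)
p=[onz(a,c3(x),.016) for x in ((150,190),(640,540))]; d=p[1]-p[0]; print(p,np.degrees(np.arctan2(d[1],d[0])))
p=[onz(b,c4(x),.016) for x in ((68,52),(270,560))]; d=p[1]-p[0]; print(p,np.degrees(np.arctan2(d[1],d[0])))
p=[onz(a,c3(x),.016) for x in ((372,418),(478,340))]; d=p[1]-p[0]; print(np.degrees(np.arctan2(d[1],d[0])))
def rim(im,f,pts):
    for z in (.056,.060,.064,.068,.072):
        P=np.array([onz(im,f(x),z)[:2] for x in pts]); 
        q=np.c_[2*P,np.ones(len(P))]; s=np.linalg.lstsq(q,(P**2).sum(1),rcond=None)[0]
        print(z,s[:2],2*np.sqrt(s[2]+s[0]**2+s[1]**2))
print("scene rim");rim(a,c3,[(253,300),(270,245),(320,207),(380,197),(440,215),(473,262),(460,310),(400,348),(340,358),(280,338)])
print("side rim");rim(b,c4,[(85,222),(100,188),(140,162),(180,156),(230,168),(270,205),(279,240),(258,285),(200,305),(140,287),(105,262)])
# cork mask ellipse
for n,im,roi in (("scene",a,(300,200,70,50)),("side",b,(240,255,75,60))):
    hs=cv2.cvtColor(im["color"],cv2.COLOR_BGR2HSV); x,y,w,h=roi
    print(n,hs[y+h//2,x:x+w:6].tolist())
s1=lambda p:A((280,150),6,p); 
print("orange top",onz(a,s1((120,75)),.115))
pts=[(187,455),(200,410),(240,372),(400,375),(432,420),(436,470),(410,515),(360,542),(310,551),(250,535),(205,500)]
P=np.array([onz(a,s1(x),.004)[:2] for x in pts]);s=np.linalg.lstsq(np.c_[2*P,np.ones(len(P))],(P**2).sum(1),rcond=None)[0];print("pad",s[:2],2*np.sqrt(s[2]+s[0]**2+s[1]**2))
```

```text
[array([ 0.6191, -0.3651,  0.016 ]), array([ 0.6338, -0.047 ,  0.016 ])] 87.35145806713835
[array([ 0.632 , -0.0329,  0.016 ]), array([ 0.6098, -0.3623,  0.016 ])] -93.84507266818666
177.0854867331529
scene rim
0.056 [ 0.621  -0.2139] 0.09538688263764934
0.06 [ 0.6235 -0.2105] 0.09492222331564804
0.064 [ 0.6259 -0.2071] 0.0944575639936556
0.068 [ 0.6283 -0.2038] 0.09399290467165622
0.072 [ 0.6307 -0.2004] 0.09352824534966715
side rim
0.056 [ 0.6289 -0.2018] 0.09359655324290737
0.06 [ 0.6271 -0.205 ] 0.09313316965385521
0.064 [ 0.6254 -0.2083] 0.09266978606481746
0.068 [ 0.6237 -0.2115] 0.092206402475771
0.072 [ 0.622  -0.2147] 0.09174301888673946
scene [[16, 119, 118], [16, 118, 119], [14, 134, 99], [14, 133, 115], [14, 123, 108], [14, 120, 119], [11, 66, 105], [14, 132, 110], [14, 132, 104], [16, 121, 139], [16, 119, 143], [17, 132, 93]]
side [[16, 106, 185], [17, 109, 188], [15, 115, 153], [12, 8, 168], [15, 121, 154], [12, 46, 149], [60, 5, 94], [12, 39, 169], [40, 7, 115], [15, 117, 151], [15, 119, 150], [17, 106, 156], [16, 105, 179]]
orange top [ 0.4148 -0.1177  0.115 ]
pad [0.4559 0.0236] 0.1136545557344696
```

```bash
cat >> h.py <<'E'
from scipy.spatial.transform import Rotation as Rn
def plan(p,yaw):
    """row (cm, 5deg) to reach TCP p, pointing down, tool x at yaw deg"""
    o=ctrl.get_obs(); R0=Rn.from_rotvec(o["tool_rot"]); 
    y=np.radians(yaw); T=Rn.from_matrix(np.array([[np.cos(y),np.sin(y),0],[np.sin(y),-np.cos(y),0],[0,0,-1]]))
    d=R0.inv().apply(np.array(p)-o["tool_pos"])*100; r=np.degrees((R0.inv()*T).as_rotvec())/5
    print("t",round(o["t"],2),"row",np.r_[d,r].round(2).tolist())
def st():
    o=ctrl.get_obs(); R=Rn.from_rotvec(o["tool_rot"]).as_matrix(); print("t",round(o["t"],2),"p",o["tool_pos"].round(4),"yaw",np.degrees(np.arctan2(R[1,0],R[0,0])).round(2),"z",R[:,2].round(4),"F",o["contact_force"].round(2),"M",o["wrist_torque"].round(3),"open",round(o["opening"],4),"q",o["q"].round(2))
E
python3 - <<'E'
from h import *
plan((.4496,.0192,.195),110)
E
```

```text
t 0.25 row [-41.97, -46.21, -0.28, -0.01, 0.0, 10.26]
```

Call:
apply_moves([
  [-1.5,-1.6,-0.3,0,0,0.4],
  [-4,-4.4,-0.3,0,0,1],
  [-7,-7.7,-0.3,0,0,1.7],
  [-10,-11,-0.3,0,0,2.5],
  [-13,-14.3,-0.3,0,0,3.2],
  [-16,-17.6,-0.3,0,0,4],
  [-19,-21,-0.3,0,0,4.7],
  [-22,-24.2,-0.3,0,0,5.4],
  [-25,-27.5,-0.3,0,0,6.1],
  [-28,-30.8,-0.3,0,0,6.9],
  [-31,-34.1,-0.3,0,0,7.6],
  [-34,-37.4,-0.3,0,0,8.3],
  [-37,-40.7,-0.3,0,0,9],
  [-39.5,-43.5,-0.3,0,0,9.6],
  [-41.2,-45.4,-0.3,0,0,10],
  [-42,-46.2,-0.3,0,0,10.26],
  [-42,-46.2,-0.3,0,0,10.26],
], grip=0)

```text
t: 1.95
tool_pos: [0.4501, 0.0186, 0.1951]
tool_rot: [-1.805, -2.571, 0.002]
contact_force: [0.2, 0.2, 0.1]
opening: 0.0855
```

Run:
```python
from h import *
st(); w=grab("wrist","2"); 
np.set_printoptions(precision=1,suppress=True)
print(proj(w,[(.4496,.0192,.119),(.4559,.0236,.004),(.542,.1655,.089)]))
```

```text
t 1.95 p [0.4501 0.0186 0.1951] yaw 109.86 z [-9.e-04 -6.e-04 -1.e+00] F [0.16 0.24 0.11] M [-0.037  0.018 -0.018] open 0.0855 q [-0.12 -0.39  2.   -0.    1.53 -0.47]
[[319.3 227.8]
 [327.1 188.6]
 [518.4  67.4]]
```

View pics/wrist2.png

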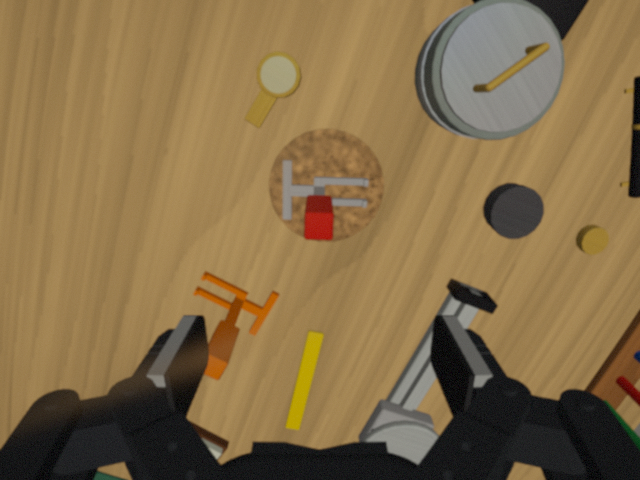

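The handle's top face is near (319,225), its edges square to the image, with the prongs pointing right. I'll crop in to fix its yaw, and the loop's too.

Run:
```python
from h import *
np.set_printoptions(precision=4,suppress=True)
w=load("wrist","2"); crop(w,265,125,125,120,"c6.png",5); crop(w,410,0,160,145,"c7.png",4)
hs=cv2.cvtColor(w["color"],cv2.COLOR_BGR2HSV)
m=((hs[...,0]<6)|(hs[...,0]>174))&(hs[...,1]>180); m=m.astype(np.uint8); m[:, :290]=0;m[:,360:]=0;m[250:]=0
v=hs[...,2]; print("red bbox",cv2.boundingRect(m)); 
for y in range(192,244,3): 
    xs=np.where(m[y])[0]; print(y,(xs.min(),xs.max(),int(v[y,xs].mean())) if len(xs) else None,end=" ")
```

```text
red bbox (305, 196, 29, 44)
192 None 195 None 198 (np.int64(308), np.int64(330), 119) 201 (np.int64(308), np.int64(330), 119) 204 (np.int64(307), np.int64(330), 120) 207 (np.int64(307), np.int64(331), 120) 210 (np.int64(306), np.int64(331), 120) 213 (np.int64(306), np.int64(332), 156) 216 (np.int64(306), np.int64(332), 169) 219 (np.int64(305), np.int64(332), 168) 222 (np.int64(305), np.int64(332), 167) 225 (np.int64(305), np.int64(332), 167) 228 (np.int64(305), np.int64(332), 166) 231 (np.int64(305), np.int64(332), 166) 234 (np.int64(305), np.int64(331), 166) 237 (np.int64(306), np.int64(331), 164) 240 None 243 None
```

View pics/c6.png

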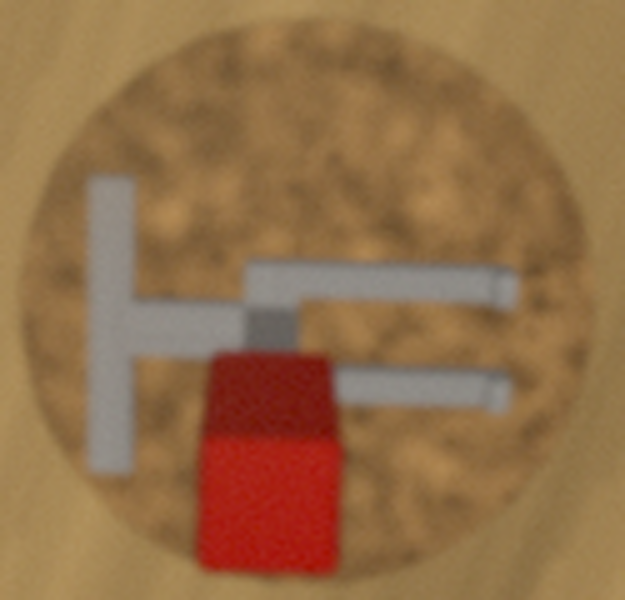

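View pics/c7.png

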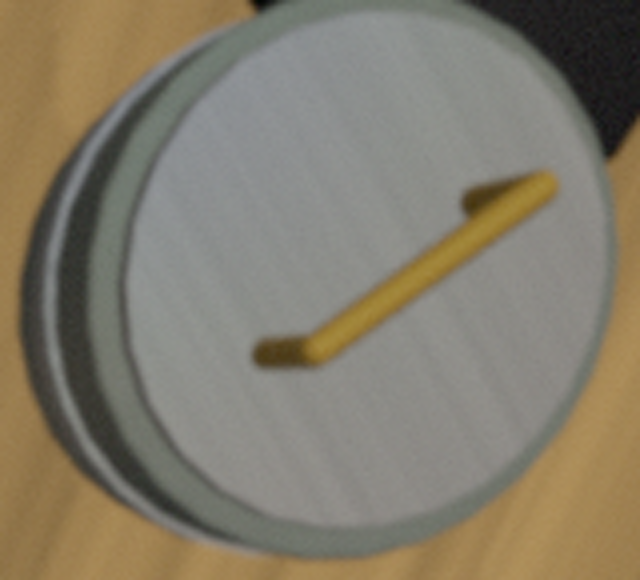

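Run:
```python
from h import *
np.set_printoptions(precision=4,suppress=True)
w=load("wrist","2")
A=lambda o,s,p:(o[0]+(p[0]+.5)/s-.5,o[1]+(p[1]+.5)/s-.5)
f=lambda p:A((265,125),5,p); g=lambda p:A((410,0),4,p)
an=lambda d:np.degrees(np.arctan2(d[1],d[0]))
print("handle",onz(w,f((270,505)),.119))
cr=[onz(w,f(p),.010) for p in ((112,475),(112,175))]; print("cross yaw",an(cr[1]-cr[0])-90,(cr[0]+cr[1])/2)
pr=[onz(w,f(p),.010) for p in ((247,262),(490,262),)]; print("prong edge",an(pr[1]-pr[0]))
pr=[onz(w,f(p),.014) for p in ((508,288),(505,392))]; print("tips",pr,(pr[0]+pr[1])/2)
l=[onz(w,g(p),.089) for p in ((320,346),(545,187))]; print("loop",an(l[1]-l[0])-90,(l[0]+l[1])/2,np.linalg.norm(l[1]-l[0]))
# disc circle top
pts=[(128,280),(150,180),(230,70),(350,12),(500,45),(580,130),(612,240),(585,370),(500,480),(380,525),(230,475),(155,385)]
P=np.array([onz(w,g(x),.066)[:2] for x in pts]);s=np.linalg.lstsq(np.c_[2*P,np.ones(len(P))],(P**2).sum(1),rcond=None)[0];print("disc",s[:2],2*np.sqrt(s[2]+s[0]**2+s[1]**2))
pts=[(22,310),(60,140),(150,52),(300,16),(440,42),(560,150),(592,300),(565,420),(480,520),]
P=np.array([onz(w,f(x),.004)[:2] for x in pts]);s=np.linalg.lstsq(np.c_[2*P,np.ones(len(P))],(P**2).sum(1),rcond=None)[0];print("pad",s[:2],2*np.sqrt(s[2]+s[0]**2+s[1]**2))
plan((.449,.0192,.195),110); plan((.449,.0192,.073),110)
```

```text
handle [0.4486 0.0205 0.119 ]
cross yaw 18.436612104522496 [0.4205 0.0105 0.01  ]
prong edge 19.93890215217949
tips [array([0.4867, 0.0435, 0.014 ]), array([0.4936, 0.025 , 0.014 ])] [0.4902 0.0342 0.014 ]
loop -33.61564100232264 [0.5412 0.166  0.089 ] 0.04575844227791204
disc [0.5414 0.166 ] 0.09116457682436475
pad [0.4539 0.0257] 0.10942207108816175
t 2.0 row [-0.0, -0.08, 0.01, -0.01, -0.0, -0.01]
t 2.0 row [-0.0, -0.07, 12.21, -0.01, -0.0, -0.01]
```

Call:
apply_moves([
  [0,-0.08,1,0,0,0.08],
  [0,-0.08,3.5,0,0,0.08],
  [0,-0.08,6.5,0,0,0.08],
  [0,-0.08,9,0,0,0.08],
  [0,-0.08,11,0,0,0.08],
  [0,-0.08,12,0,0,0.08],
  [0,-0.08,12.2,0,0,0.08],
  [0,-0.08,12.2,0,0,0.08],
])

```text
t: 2.8
tool_pos: [0.449, 0.0197, 0.0733]
tool_rot: [-1.81, -2.567, 0.001]
contact_force: [-0.9, 1.3, 0.0]
opening: 0.0856
```

Run:
```python
from h import *
st(); grab("wrist","3"); b=grab("side","3"); crop(b,210,180,120,120,"c8.png",5)
```

```text
t 2.8 p [0.449  0.0197 0.0733] yaw 109.62 z [-7.e-04 -2.e-04 -1.e+00] F [-0.86  1.28  0.01] M [-0.015  0.03   0.03 ] open 0.0856 q [-0.12 -0.28  2.12 -0.    1.3  -0.46]
```

View pics/wrist3.png

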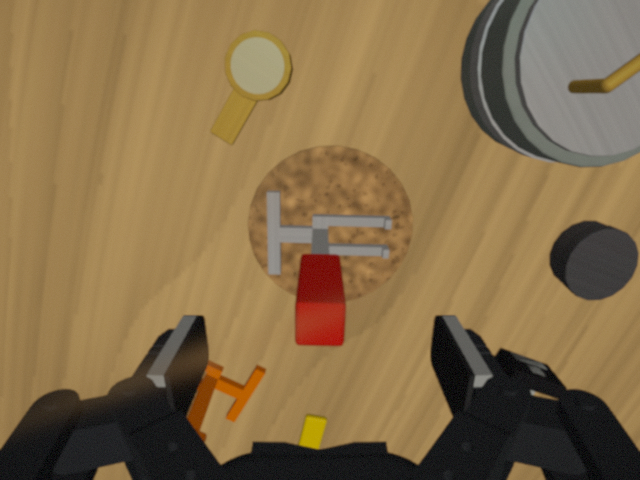

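View pics/c8.png

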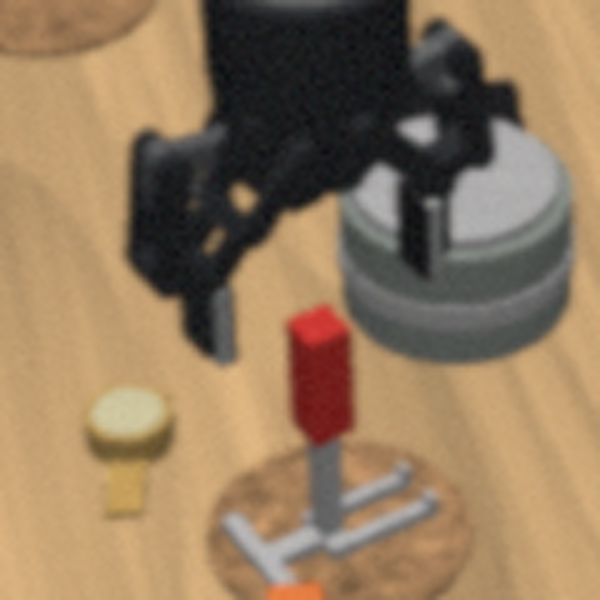

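Run:
```python
from h import *
b=load("side","3");w=load("wrist","3")
np.set_printoptions(precision=1,suppress=True)
c=np.array([.449,.0199]); d=np.array([np.cos(np.radians(19.6)),np.sin(np.radians(19.6))])
for im in (b,w):
    for z in (.073,.086,.1):
        q=[(*(c+s*.043*d),z) for s in (-1,0,1)]; print(z,proj(im,q).tolist() if im is w else ((proj(im,q)-[210,180])*5).tolist())
```

```text
0.073 [[224.70371820364534, 450.1781332722601], [318.3765300567899, 408.3451768678833], [409.0669094156874, 367.8415046405287]]
0.086 [[222.90519941087524, 425.3363315074239], [317.2695046661772, 383.6147375175875], [408.60663915668056, 343.2317957595542]]
0.1 [[220.94205956083897, 398.1818181770893], [316.0617063254165, 356.58949302664354], [408.104950689048, 316.3458079092426]]
0.073 [[234.37300127019938, 275.2418072343551], [319.93245551503566, 275.43140952905776], [405.4886793949869, 275.3476252382482]]
0.086 [[228.90051226958275, 286.7699419432666], [319.9744972487802, 287.02756337419265], [411.0436358195704, 286.88256697919513]]
0.1 [[222.18077721146102, 300.9562907453768], [320.026161585237, 301.3155439862463], [417.8642373000679, 301.07694552460634]]
```

The open tips look about 40 mm above the TCP, higher than the stated 13 mm. I'll close partway and look before gripping.

Call:
apply_moves([
  [0,0,0,0,0,0],
  [0,0,0,0,0,0],
  [0,0,0,0,0,0],
  [0,0,0,0,0,0],
  [0,0,0,0,0,0],
], grip=0.6, squeeze=60)

```text
t: 3.4
tool_pos: [0.4499, 0.0193, 0.0744]
tool_rot: [1.81, 2.566, 0.001]
contact_force: [-0.1, 0.2, -0.0]
opening: 0.0344
```

Run:
```python
from h import *
st(); w=grab("wrist","4"); b=grab("side","4"); s=grab("scene","4"); crop(b,210,180,120,120,"c9.png",3.3); crop(s,280,120,120,120,"c9b.png",3.3)
x=cv2.imread("pics/c9.png");y=cv2.imread("pics/c9b.png"); cv2.imwrite("pics/c9c.png",np.hstack([x,y]))
```

```text
t 3.4 p [0.4499 0.0193 0.0744] yaw 109.58 z [ 1.3e-03 -5.0e-04 -1.0e+00] F [-0.1   0.17 -0.03] M [ 0.002 -0.002  0.005] open 0.0344 q [-0.12 -0.28  2.12 -0.    1.3  -0.46]
```

View pics/c9c.png

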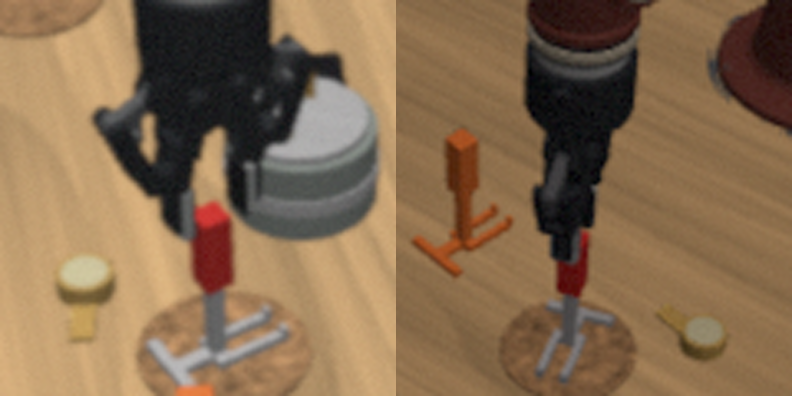

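View pics/wrist4.png

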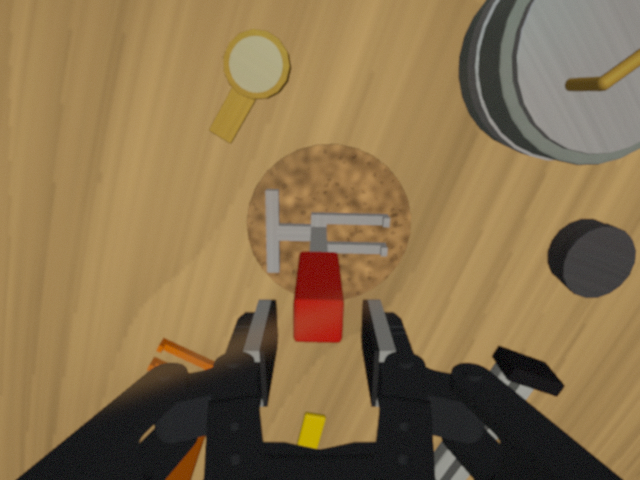

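Call:
apply_moves([
  [0,-0.05,0.4,0,0,0],
  [0,-0.05,0.9,0,0,0],
  [0,-0.05,1.2,0,0,0],
  [0,-0.05,1.2,0,0,0],
])

```text
t: 3.95
tool_pos: [0.4486, 0.0192, 0.0613]
tool_rot: [-1.811, -2.567, 0.001]
contact_force: [0.6, 0.2, 0.1]
opening: 0.0344
```

Call:
apply_moves([
  [0,0,0,0,0,0],
  [0,0,0,0,0,0],
  [0,0,0,0,0,0],
  [0,0,0,0,0,0],
  [0,0,0,0,0,0],
], grip=1, squeeze=60)

```text
t: 4.45
tool_pos: [0.4488, 0.0192, 0.0615]
tool_rot: [-1.811, -2.567, 0.001]
contact_force: [0.9, 0.6, -0.8]
opening: 0.0184
```

Run:
```python
from h import *
st(); w=grab("wrist","5"); b=grab("side","5"); s=grab("scene","5"); crop(b,210,180,120,120,"c9.png",3.3); crop(s,280,120,120,120,"c9b.png",3.3)
x=cv2.imread("pics/c9.png");y=cv2.imread("pics/c9b.png"); cv2.imwrite("pics/c10.png",np.hstack([x,y]))
```

```text
t 4.45 p [0.4488 0.0192 0.0615] yaw 109.58 z [-2.e-04 -2.e-04 -1.e+00] F [ 0.94  0.59 -0.75] M [ 0.01  -0.12  -0.003] open 0.0184 q [-0.12 -0.27  2.13 -0.    1.27 -0.46]
```

View pics/c10.png

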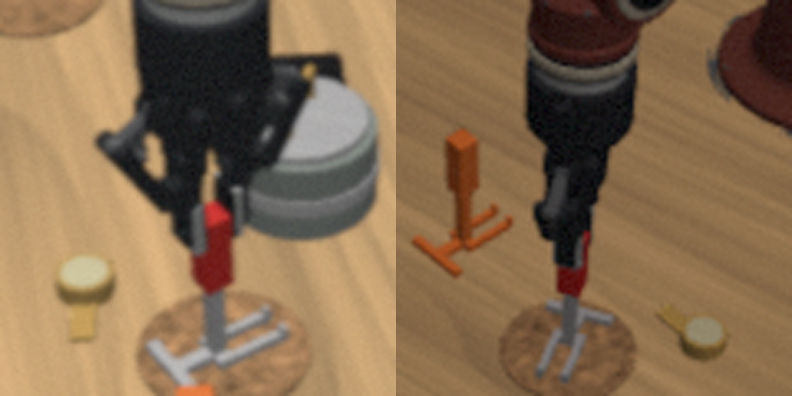

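View pics/wrist5.png

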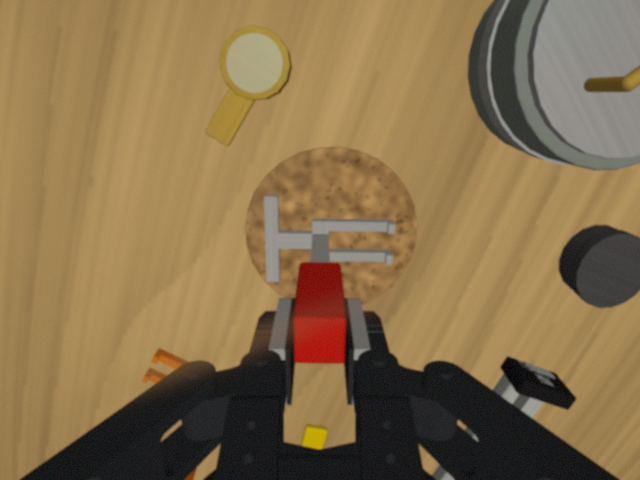

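Lifter gripped (opening 18 mm, forces small). Next I'll lift and carry it to a spot behind and above the loop.

Run:
```python
from h import *
plan((.4488,.0192,.20),109.58); plan((.4787,.2069,.20),56.8)
```

```text
t 4.6 row [-0.01, -0.0, -13.86, -0.0, 0.0, 0.0]
t 4.6 row [16.68, 9.11, -13.86, -0.0, 0.0, 10.56]
```

Call:
apply_moves([
  [0,0,-0.3,0,0,0],
  [0,0,-1.2,0,0,0],
  [0,0,-3,0,0,0],
  [0,0,-5.5,0,0,0],
  [0,0,-8,0,0,0.1],
  [0.5,0.3,-10.5,0,0,0.4],
  [1.5,0.8,-12.5,0,0,1.2],
  [3,1.6,-13.6,0,0,2.2],
  [5,2.7,-13.9,0,0,3.4],
  [7,3.8,-13.9,0,0,4.6],
  [9,4.9,-13.9,0,0,5.8],
  [11,6,-13.9,0,0,7],
  [13,7.1,-13.9,0,0,8.2],
  [14.7,8,-13.9,0,0,9.3],
  [16,8.8,-13.9,0,0,10.2],
  [16.7,9.1,-13.9,0,0,10.56],
  [16.7,9.1,-13.9,0,0,10.56],
], squeeze=90)

```text
t: 6.3
tool_pos: [0.4783, 0.2079, 0.2006]
tool_rot: [-2.762, -1.496, 0.001]
contact_force: [1.0, -0.0, -1.6]
opening: 0.0182
```

Run:
```python
from h import *
st(); w=grab("wrist","6"); b=grab("side","6"); s=grab("scene","6"); crop(b,230,110,130,130,"c9.png",4); crop(s,300,160,130,130,"c9b.png",4)
x=cv2.imread("pics/c9.png");y=cv2.imread("pics/c9b.png"); cv2.imwrite("pics/c11.png",np.hstack([x,y])[:, :1040]);
cv2.imwrite("pics/c11.png",cv2.resize(np.hstack([x,y]),(800,400)))
```

```text
t 6.3 p [0.4783 0.2079 0.2006] yaw 56.88 z [-8.e-04 -3.e-04 -1.e+00] F [ 1.05 -0.01 -1.61] M [ 0.063  0.007 -0.011] open 0.0182 q [ 0.27 -0.2   1.84 -0.    1.5   0.85]
```

View pics/c11.png

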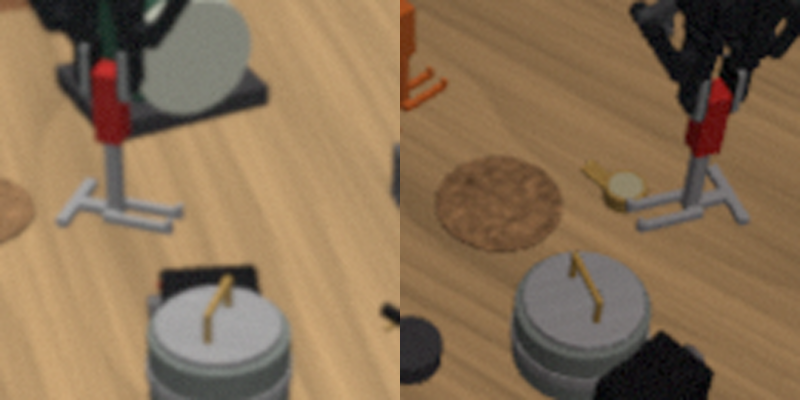

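View pics/wrist6.png

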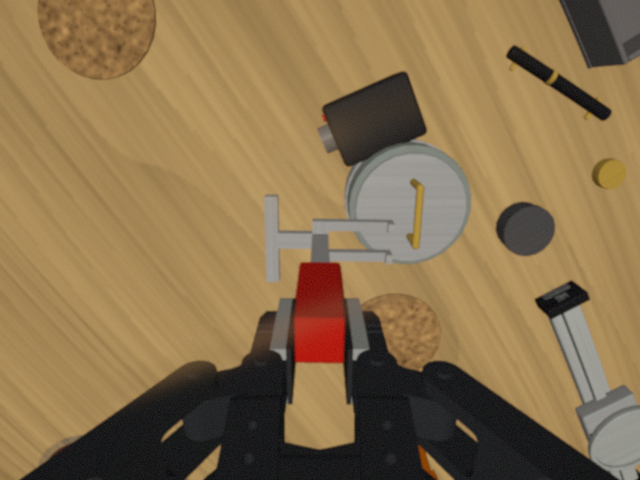

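Run:
```python
from h import *
w=load("wrist","6"); crop(w,255,170,230,120,"c12.png",3.4)
b=load("side","6");s=load("scene","6"); crop(b,240,160,80,60,"c13.png",5);crop(s,360,200,80,60,"c14.png",5)
cv2.imwrite("pics/c15.png",np.hstack([cv2.imread("pics/c13.png"),cv2.imread("pics/c14.png")]))
```

View pics/c12.png

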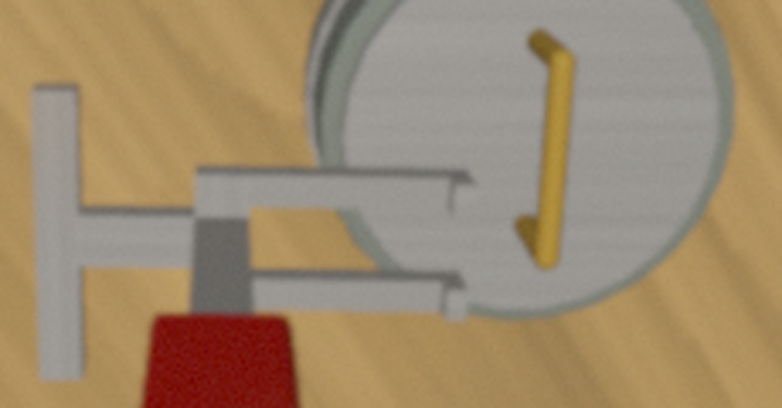

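View pics/c15.png

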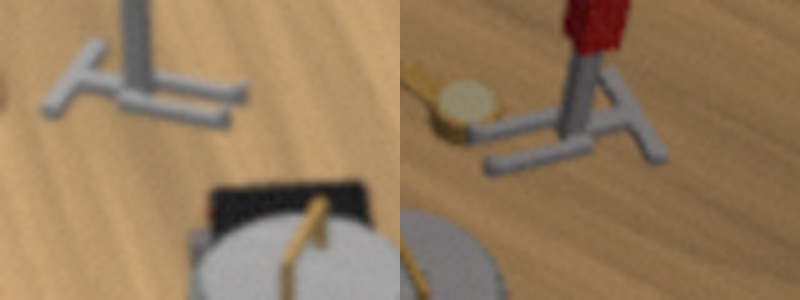

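Run:
```python
from h import *
np.set_printoptions(precision=4,suppress=True)
w=load("wrist","6");b=load("side","6");s=load("scene","6")
A=lambda o,k,p:(o[0]+(p[0]+.5)/k-.5,o[1]+(p[1]+.5)/k-.5)
f=lambda p:A((255,170),3.4,p); an=lambda d:np.degrees(np.arctan2(d[1],d[0]))
t=[onz(w,f(p),.153) for p in ((460,190),(455,296))]; print("tips",t,(t[0]+t[1])/2,"yaw",an(t[0]-t[1])-90)
e=[onz(w,f(p),.149) for p in ((80,268),(190,268))];e2=[onz(w,f(p),.149) for p in ((57,90),(62,375))];print("cross yaw",an(e2[0]-e2[1])-90, (e2[0]+e2[1])/2)
e=[onz(w,f(p),.149) for p in ((200,168),(445,171))];print("prong",an(e[1]-e[0]));e=[onz(w,f(p),.143) for p in ((250,312),(440,312))];print("prong2",an(e[1]-e[0]))
l=[onz(w,f(p),.091) for p in ((563,60),(546,260))]; print("loop",(l[0]+l[1])/2,an(l[0]-l[1])-90,np.linalg.norm(l[0]-l[1]))
pts=[(342,140),(352,80),(380,30),(718,95),(700,200),(650,265),(560,308),(480,308)]
P=np.array([onz(w,f(x),.066)[:2] for x in pts]);q=np.linalg.lstsq(np.c_[2*P,np.ones(len(P))],(P**2).sum(1),rcond=None)[0];print("disc",q[:2],2*np.sqrt(q[2]+q[0]**2+q[1]**2))
B=lambda p:A((240,160),5,p); S=lambda p:A((360,200),5,(p[0]-400,p[1]))
for n,p,q in (("near -y? tip",(222,113),(490,158)),("tip2",(238,86),(474,127)),("x1",(222,113),(474,127)),("cross a",(50,108),(607,78)),("cross b",(98,47),(656,155)),("ca2",(50,108),(656,155)),("cb2",(98,47),(607,78))):
    print(n,tri(b,B(p),s,S(q)))
plan((.4787,.2069,.1285),56.8)
```

```text
tips [array([0.5204, 0.1938, 0.153 ]), array([0.5096, 0.1766, 0.153 ])] [0.515  0.1852 0.153 ] yaw -32.33940555512933
cross yaw -34.38162161081432 [0.4544 0.2244 0.149 ]
prong -33.81081467177045
prong2 -33.16067419667397
loop [0.5405 0.165  0.091 ] -33.26707131306588 0.046828781594989065
disc [0.5403 0.1639] 0.09217072934185985
near -y? tip (array([0.5122, 0.1862, 0.1412]), np.float64(0.0025131416867222034))
tip2 (array([0.5171, 0.1781, 0.1597]), np.float64(0.0014073909604582445))
x1 (array([0.5091, 0.1741, 0.1501]), np.float64(0.0014377349757838096))
cross a (array([0.4413, 0.2029, 0.145 ]), np.float64(0.0027239559167852563))
cross b (array([0.4698, 0.2441, 0.1458]), np.float64(0.0011903034467189608))
ca2 (array([0.4468, 0.2367, 0.1216]), np.float64(0.0038642123643436296))
cb2 (array([0.4637, 0.2111, 0.1677]), np.float64(0.00016724225106838674))
t 6.45 row [0.04, 0.01, 7.2, -0.0, 0.01, 0.0]
```

Call:
apply_moves([
  [-0.05,0,0.5,0,0,0],
  [-0.1,0,1.8,0,0,0],
  [-0.15,0,3.4,0,0,0],
  [-0.18,0,5,0,0,0],
  [-0.18,0,6.3,0,0,0],
  [-0.18,0,7,0,0,0],
  [-0.18,0,7.2,0,0,0],
  [-0.18,0,7.2,0,0,0],
])

```text
t: 7.25
tool_pos: [0.4774, 0.2052, 0.1283]
tool_rot: [2.763, 1.494, -0.001]
contact_force: [-0.1, 0.8, -1.7]
opening: 0.0181
```

Run:
```python
from h import *
st(); w=grab("wrist","7"); b=grab("side","7"); s=grab("scene","7"); crop(b,260,170,80,80,"c13.png",5);crop(s,330,220,80,80,"c14.png",5)
cv2.imwrite("pics/c16.png",np.hstack([cv2.imread("pics/c13.png"),cv2.imread("pics/c14.png")]))
crop(w,255,170,230,120,"c17.png",3.4)
```

```text
t 7.25 p [0.4774 0.2052 0.1283] yaw 56.81 z [-7.e-04 -7.e-04 -1.e+00] F [-0.09  0.85 -1.74] M [-0.041  0.049 -0.033] open 0.0181 q [ 0.26 -0.15  1.92 -0.    1.38  0.84]
```

View pics/c16.png

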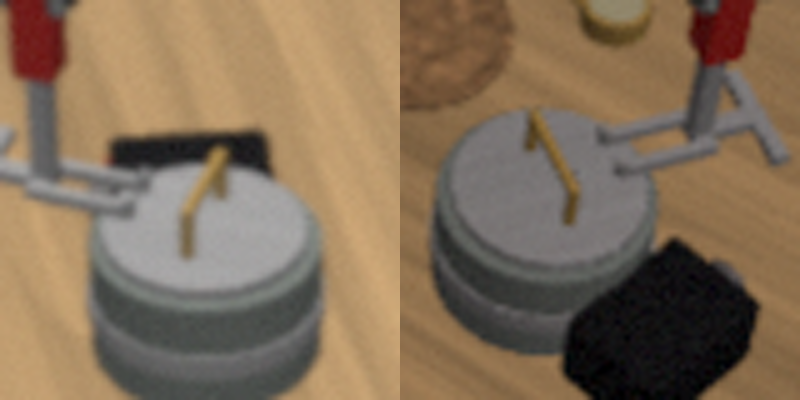

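View pics/c17.png

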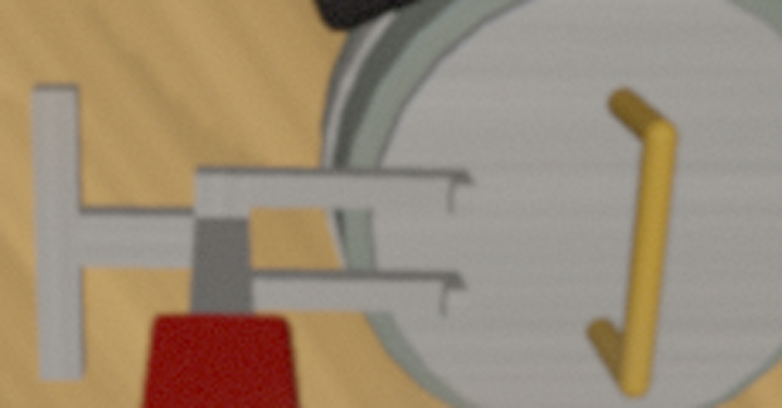

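Run:
```python
from h import *
np.set_printoptions(precision=4,suppress=True)
w=load("wrist","7");b=load("side","7");s=load("scene","7")
A=lambda o,k,p:(o[0]+(p[0]+.5)/k-.5,o[1]+(p[1]+.5)/k-.5)
f=lambda p:A((255,170),3.4,p); an=lambda d:np.degrees(np.arctan2(d[1],d[0]))
n=np.array([np.cos(np.radians(56.8)),np.sin(np.radians(56.8)),0]);u=np.array([n[1],-n[0],0])
t=[onz(w,f(p),.081) for p in ((460,190),(455,296))]; l=[onz(w,f(p),.091) for p in ((660,132),(635,388))]
o=ctrl.get_obs()["tool_pos"]
for k,v in (("tips",t),("loop",l)):
    m=(v[0]+v[1])/2; print(k,m,"lat",n@m*1e3,"fwd",u@m*1e3,"yaw",an(v[0]-v[1])-90)
print("tcp lat",n@o*1e3,u@o*1e3)
B=lambda p:A((260,170),5,p); S=lambda p:A((330,220),5,(p[0]-400,p[1]))
for nm,p,q in (("tipN",(145,178),(622,167)),("tipF",(125,207),(605,133)),("loopN",(220,155),(572,192)),("loopF",(187,213),(536,115))):
    P,e=tri(b,B(p),s,S(q));print(nm,P,e,"lat",n@P*1e3,"fwd",u@P*1e3)
```

```text
tips [0.5141 0.1826 0.081 ] lat 434.32004251344006 fwd 330.20597670317034 yaw -32.40416717975951
loop [0.5405 0.1651 0.091 ] lat 434.1292329540609 fwd 361.82304982353156 yaw -32.44840933117621
tcp lat 433.64361703219106 287.5643022503982
tipN [0.5215 0.1902 0.0763] 0.0009908027591053116 lat 444.7046192390632 fwd 332.1907172568294
tipF [0.5084 0.1726 0.0754] 0.0015017034816630778 lat 422.81116848698133 fwd 330.89504426778905
loopN [0.5546 0.1843 0.0865] 0.0019244344356102354 lat 457.95387448609614 fwd 363.16995416225967
loopF [0.5291 0.1462 0.0877] 0.00032272921138410885 lat 412.03942519772306 fwd 362.74524087511037
```

Aligned within 1 mm sideways and 1° in yaw, with the height mid-opening. Driving the fork in 51.5 mm.

Call:
apply_moves([
  [0.02,0.3,0,0,0,0],
  [0.02,0.8,0,0,0,0],
  [0.02,1.4,0,0,0,0],
  [0.02,2,0,0,0,0],
  [0.02,2.6,0,0,0,0],
  [0.02,3.2,0,0,0,0],
  [0.02,3.8,0,0,0,0],
  [0.02,4.4,0,0,0,0],
  [0.02,4.9,0,0,0,0],
  [0.02,5.15,0,0,0,0],
  [0.02,5.15,0,0,0,0],
])

```text
t: 8.5
tool_pos: [0.5215, 0.1772, 0.1295]
tool_rot: [2.763, 1.494, 0.002]
contact_force: [-0.8, 0.1, -0.9]
opening: 0.0182
```

Run:
```python
from h import *
st(); w=grab("wrist","8"); b=grab("side","8"); s=grab("scene","8"); crop(b,260,170,80,80,"c13.png",5);crop(s,330,220,80,80,"c14.png",5)
cv2.imwrite("pics/c18.png",np.hstack([cv2.imread("pics/c13.png"),cv2.imread("pics/c14.png")]))
crop(w,255,170,230,120,"c19.png",3.4)
```

```text
t 8.5 p [0.5215 0.1772 0.1295] yaw 56.79 z [ 1.1e-03 -1.0e-04 -1.0e+00] F [-0.8   0.06 -0.86] M [0.001 0.022 0.005] open 0.0182 q [ 0.19 -0.08  1.85 -0.    1.37  0.77]
```

View pics/c18.png

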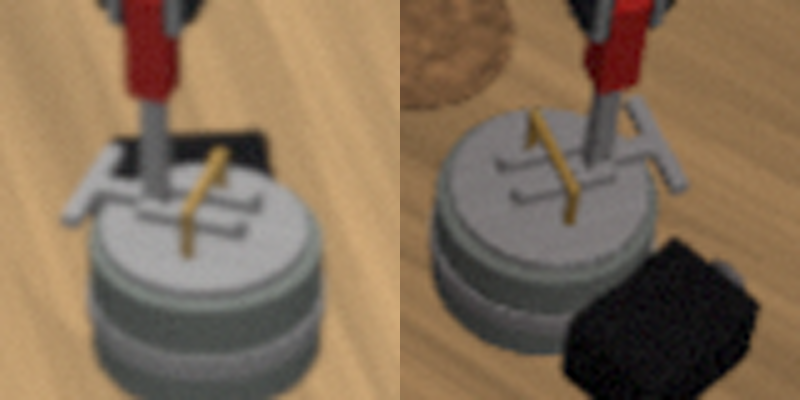

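View pics/c19.png

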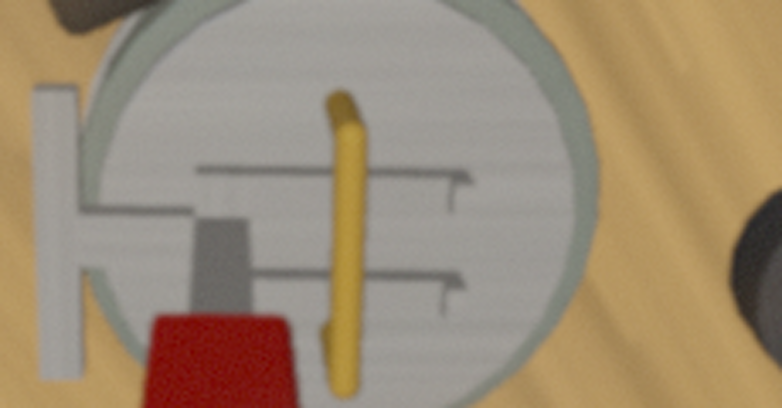

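The bar lies over both prongs, about mid-length. Lifting slowly.

Call:
apply_moves([
  [0,0,-0.2,0,0,0],
  [0,0,-0.5,0,0,0],
  [0,0,-0.7,0,0,0],
  [0,0,-0.8,0,0,0],
  [0,0,-0.9,0,0,0],
  [0,0,-1.0,0,0,0],
  [0,0,-1.1,0,0,0],
  [0,0,-1.3,0,0,0],
  [0,0,-1.5,0,0,0],
  [0,0,-1.8,0,0,0],
  [0,0,-2.1,0,0,0],
  [0,0,-2.4,0,0,0],
  [0,0,-2.4,0,0,0],
  [0,0,-2.4,0,0,0],
])

```text
t: 10.05
tool_pos: [0.5212, 0.1775, 0.1537]
tool_rot: [2.763, 1.494, 0.002]
contact_force: [-0.4, 0.2, -5.4]
opening: 0.018
```

Run:
```python
from h import *
st(); w=grab("wrist","9"); b=grab("side","9"); s=grab("scene","9"); crop(b,260,160,80,80,"c13.png",5);crop(s,330,210,80,80,"c14.png",5)
cv2.imwrite("pics/c20.png",np.hstack([cv2.imread("pics/c13.png"),cv2.imread("pics/c14.png")]))
crop(w,255,120,230,170,"c21.png",3.4)
```

```text
t 10.05 p [0.5212 0.1775 0.1537] yaw 56.82 z [ 0.0014  0.     -1.    ] F [-0.4   0.17 -5.43] M [0.062 0.061 0.011] open 0.018 q [ 0.19 -0.1   1.83 -0.    1.41  0.77]
```

View pics/c20.png

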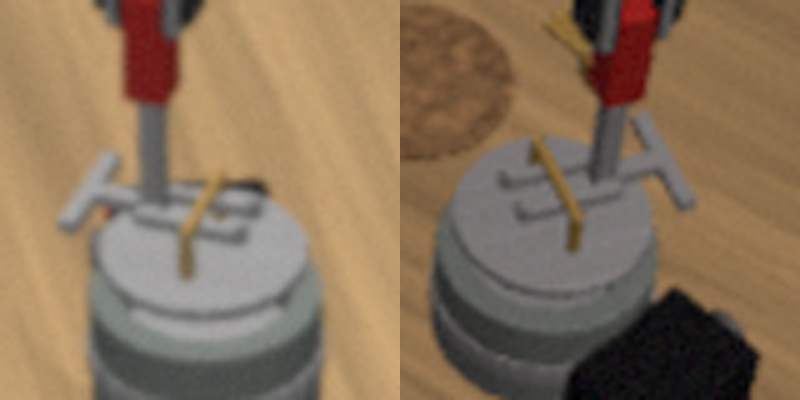

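View pics/c21.png

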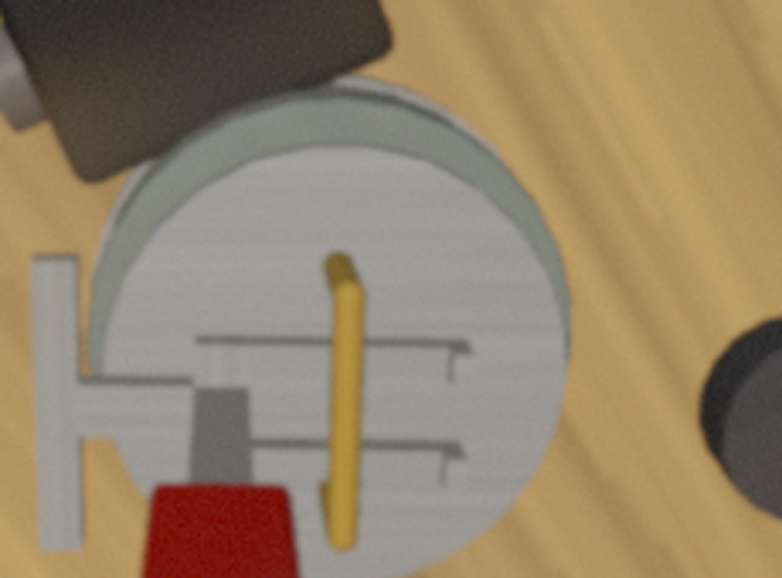

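The lid hangs free and looks level (about 3.8 N more load). I'll measure its offset from the TCP and plan the transit.

Run:
```python
from h import *
np.set_printoptions(precision=4,suppress=True)
w=load("wrist","9");A=lambda o,k,p:(o[0]+(p[0]+.5)/k-.5,o[1]+(p[1]+.5)/k-.5)
f=lambda p:A((255,120),3.4,p); o=ctrl.get_obs()["tool_pos"]
n=np.array([np.cos(np.radians(56.8)),np.sin(np.radians(56.8)),0]);u=np.array([n[1],-n[0],0])
l=[onz(w,f(p),.107) for p in ((349,288),(342,545))];m=(l[0]+l[1])/2;print(m,"lat",n@(m-o),"fwd",u@(m-o),np.linalg.norm(l[0]-l[1]))
pts=[(103,370),(120,290),(180,205),(260,157),(350,145),(440,165),(515,220),(560,310),(567,390),(545,460),(490,535)]
P=np.array([onz(w,f(x),.082)[:2] for x in pts]);q=np.linalg.lstsq(np.c_[2*P,np.ones(len(P))],(P**2).sum(1),rcond=None)[0];c=np.r_[q[:2],0];print("disc",c,2*np.sqrt(q[2]+q[0]**2+q[1]**2),"lat",n@(c-o),"fwd",u@(c-o))
plan((.5212,.1775,.21),56.8);plan((.6027,-.2064,.21),86.8)
```

```text
[0.5404 0.1651 0.107 ] lat 0.00032454406784331556 fwd 0.023089508958645897 0.04911765803415547
disc [0.5404 0.1643 0.    ] 0.09242890038554465 lat -0.0003424712074239344 fwd 0.023478846227756783
t 10.2 row [0.02, 0.02, -5.67, 0.01, -0.0, 0.0]
t 10.2 row [-27.65, 27.85, -5.66, 0.01, -0.0, -6.0]
```

Call:
apply_moves([
  [0,0,-0.1,0,0,0],
  [0,0,-0.4,0,0,0],
  [0,0,-0.9,0,0,0],
  [0,0,-1.6,0,0,0],
  [0,0,-2.4,0,0,0],
  [0,0,-3.2,0,0,0],
  [0,0,-4,0,0,0],
  [0,0,-4.7,0,0,0],
  [0,0,-5.2,0,0,0],
  [0,0,-5.5,0,0,0],
  [0,0,-5.65,0,0,0],
  [0,0,-5.65,0,0,0],
])

```text
t: 11.4
tool_pos: [0.5209, 0.1774, 0.2097]
tool_rot: [2.763, 1.494, 0.001]
contact_force: [-0.2, -0.9, -5.1]
opening: 0.018
```

Call:
apply_moves([
  [-0.1,0.1,0,0,0,0],
  [-0.4,0.4,0,0,0,-0.1],
  [-0.9,0.9,0,0,0,-0.2],
  [-1.5,1.5,0,0,0,-0.4],
  [-2.2,2.2,0,0,0,-0.6],
  [-3,3,0,0,0,-0.8],
  [-3.9,3.9,0,0,0,-1],
  [-4.9,4.9,0,0,0,-1.2],
  [-5.9,5.9,0,0,0,-1.4],
  [-6.9,6.9,0,0,0,-1.6],
  [-7.9,7.9,0,0,0,-1.8],
  [-8.9,8.9,0,0,0,-2],
  [-9.8,9.8,0,0,0,-2.2],
  [-10.7,10.7,0,0,0,-2.4],
  [-11.5,11.5,0,0,0,-2.6],
  [-12.2,12.2,0,0,0,-2.75],
  [-12.8,12.8,0,0,0,-2.87],
  [-13.3,13.3,0,0,0,-2.94],
  [-13.6,13.6,0,0,0,-3],
  [-13.7,13.7,0,0,0,-3],
])

```text
t: 13.4
tool_pos: [0.5606, -0.0126, 0.2097]
tool_rot: [2.545, 1.842, 0.0]
contact_force: [0.4, 0.4, -5.0]
opening: 0.0177
```

Run:
```python
from h import *
st(); plan((.6027,-.2064,.21),86.8)
```

```text
t 13.4 p [ 0.5606 -0.0126  0.2097] yaw 71.8 z [ 3.e-04 -2.e-04 -1.e+00] F [ 0.43  0.38 -4.97] M [0.084 0.097 0.039] open 0.0177 q [-0.16 -0.11  1.74 -0.    1.51  0.16]
t 13.4 row [-17.09, 10.05, -0.02, 0.0, 0.0, -3.0]
```

Call:
apply_moves([
  [-0.1,0.1,0,0,0,0],
  [-0.5,0.3,0,0,0,-0.1],
  [-1.1,0.6,0,0,0,-0.2],
  [-1.9,1.1,0,0,0,-0.4],
  [-2.8,1.6,0,0,0,-0.6],
  [-3.8,2.2,0,0,0,-0.8],
  [-4.9,2.9,0,0,0,-1],
  [-6.1,3.6,0,0,0,-1.2],
  [-7.3,4.3,0,0,0,-1.4],
  [-8.5,5,0,0,0,-1.6],
  [-9.7,5.7,0,0,0,-1.8],
  [-10.9,6.4,0,0,0,-2],
  [-12.1,7.1,0,0,0,-2.2],
  [-13.2,7.8,0,0,0,-2.4],
  [-14.2,8.4,0,0,0,-2.6],
  [-15.1,8.9,0,0,0,-2.75],
  [-15.9,9.35,0,0,0,-2.87],
  [-16.6,9.75,0,0,0,-2.94],
  [-17,9.98,0,0,0,-3],
  [-17.1,10.05,0,0,0,-3],
])

```text
t: 15.4
tool_pos: [0.6027, -0.2069, 0.2097]
tool_rot: [2.283, 2.158, 0.0]
contact_force: [0.3, -0.2, -5.7]
opening: 0.0183
```

Run:
```python
from h import *
st(); w=grab("wrist","10"); b=grab("side","10"); s=grab("scene","10"); crop(b,340,230,120,120,"c13.png",3.3);crop(s,170,130,120,120,"c14.png",3.3)
cv2.imwrite("pics/c22.png",np.hstack([cv2.imread("pics/c13.png"),cv2.imread("pics/c14.png")]))
```

```text
t 15.4 p [ 0.6027 -0.2069  0.2097] yaw 86.78 z [ 3.e-04 -2.e-04 -1.e+00] F [ 0.31 -0.22 -5.7 ] M [0.01  0.052 0.063] open 0.0183 q [-0.45  0.07  1.56 -0.    1.51 -0.39]
```

View pics/c22.png

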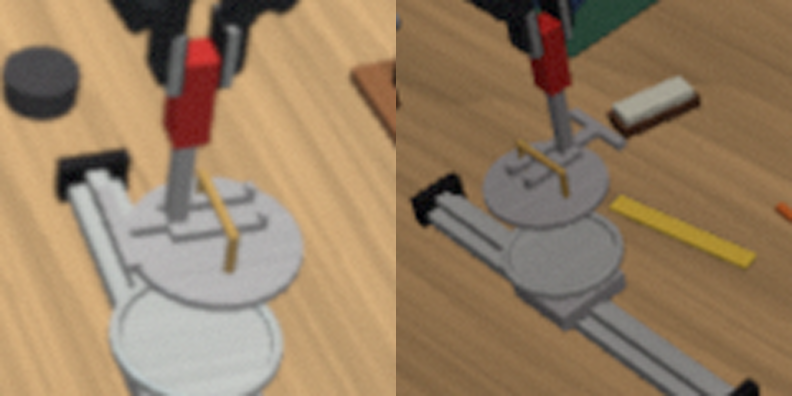

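View pics/wrist10.png

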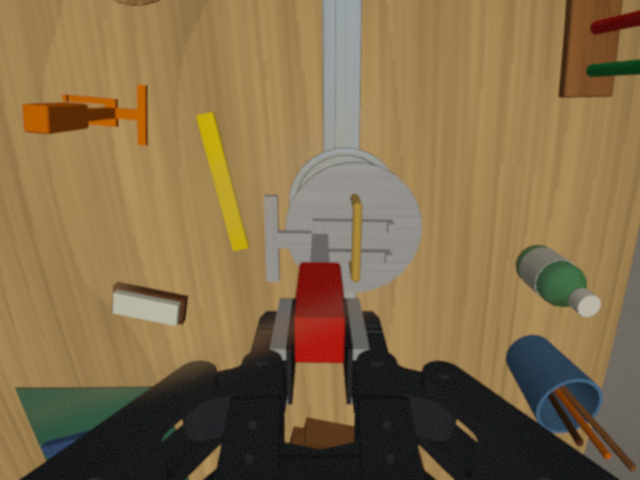

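Rail is aligned with the image's vertical and the tray sits under the lid. I'll lower to about 15 mm above the estimated floor and check centring.

Call:
apply_moves([
  [0,0,0.1,0,0,0],
  [0,0,0.4,0,0,0],
  [0,0,0.9,0,0,0],
  [0,0,1.6,0,0,0],
  [0,0,2.3,0,0,0],
  [0,0,3,0,0,0],
  [0,0,3.6,0,0,0],
  [0,0,4.1,0,0,0],
  [0,0,4.4,0,0,0],
  [0,0,4.6,0,0,0],
  [0,0,4.6,0,0,0],
])

```text
t: 16.65
tool_pos: [0.6026, -0.2062, 0.1636]
tool_rot: [-2.282, -2.159, -0.0]
contact_force: [0.0, 0.2, -5.4]
opening: 0.0178
```

Run:
```python
from h import *
st(); w=grab("wrist","11"); b=grab("side","11"); s=grab("scene","11"); crop(b,360,270,80,80,"c13.png",5);crop(s,180,160,80,80,"c14.png",5)
cv2.imwrite("pics/c23.png",np.hstack([cv2.imread("pics/c13.png"),cv2.imread("pics/c14.png")])); crop(w,260,120,200,190,"c24.png",3)
```

```text
t 16.65 p [ 0.6026 -0.2062  0.1636] yaw 86.81 z [ 1.e-04  3.e-04 -1.e+00] F [ 0.03  0.23 -5.43] M [ 0.001  0.06  -0.034] open 0.0178 q [-0.45  0.1   1.61  0.    1.43 -0.39]
```

View pics/c23.png

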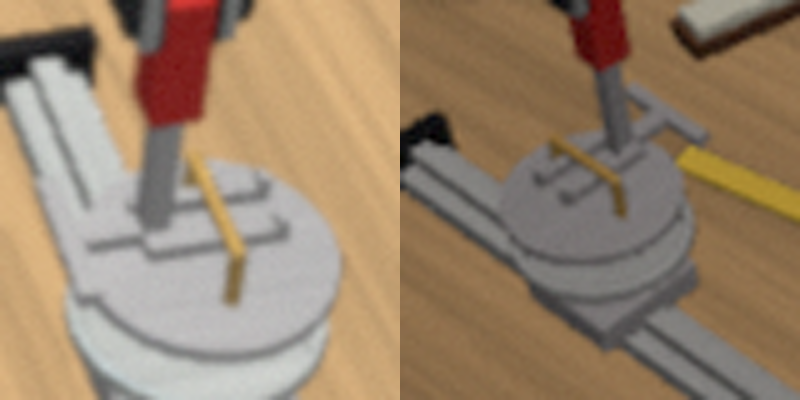

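View pics/c24.png

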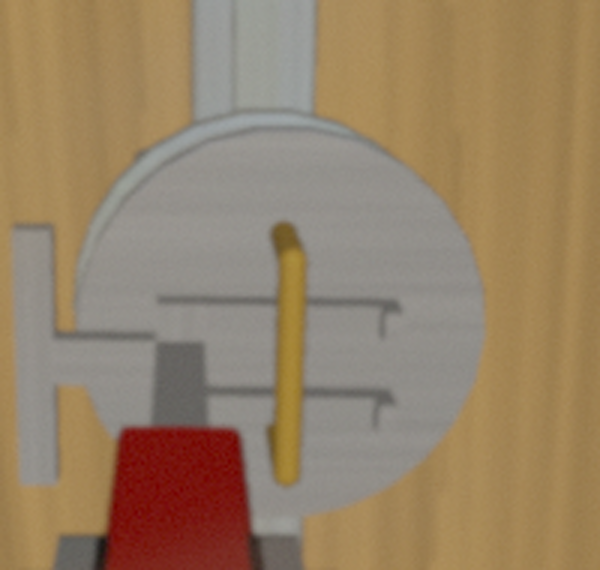

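Run:
```python
from h import *
from scipy.optimize import least_squares
np.set_printoptions(precision=4,suppress=True)
w=load("wrist","11");A=lambda o,k,p:(o[0]+(p[0]+.5)/k-.5,o[1]+(p[1]+.5)/k-.5)
f=lambda p:A((260,120),3,p)
def circ(pts,z,r):
    P=np.array([onz(w,f(x),z)[:2] for x in pts]); s=least_squares(lambda c:np.hypot(*(P-c).T)-r,P.mean(0)+[0,-.03]); return s.x,s.fun*1e3
print("tray",*[circ([(75,285),(90,225),(138,160),(190,126),(250,110),(320,117),(365,136)],z,.047) for z in (.060,.0635,.067)],sep="\n")
print("lid",circ([(85,290),(115,215),(160,165),(220,135),(280,126),(360,143),(430,190),(475,260),(485,320),(470,400),(420,465),(350,505)],.092,.046))
```

```text
tray
(array([ 0.6237, -0.2092]), array([ 0.1407, -0.036 , -0.1983,  0.0019,  0.1718, -0.0169, -0.0058]))
(array([ 0.6238, -0.2087]), array([-0.0633, -0.0655, -0.0959,  0.1212,  0.2409, -0.0758, -0.1969]))
(array([ 0.6239, -0.2083]), array([-0.2607, -0.0921,  0.0055,  0.2389,  0.3098, -0.1314, -0.3819]))
lid (array([ 0.6254, -0.2077]), array([-1.2633, -0.3709,  0.6026,  0.6791,  0.433 , -0.3845, -0.7327,
       -0.4262, -0.3388,  0.4368,  0.1555, -0.299 ]))
```

Call:
apply_moves([
  [-0.02,-0.02,0.2,0,0,0],
  [-0.05,-0.05,0.5,0,0,0],
  [-0.05,-0.08,0.8,0,0,0],
  [-0.05,-0.08,1.1,0,0,0],
  [-0.05,-0.08,1.3,0,0,0],
  [-0.05,-0.08,1.45,0,0,0],
  [-0.05,-0.08,1.5,0,0,0],
  [-0.05,-0.08,1.5,0,0,0],
])

```text
t: 17.6
tool_pos: [0.6021, -0.2067, 0.1492]
tool_rot: [2.282, 2.158, 0.001]
contact_force: [-0.0, -0.5, -5.1]
opening: 0.0179
```

Call:
apply_moves([
  [0,0,0.1,0,0,0],
  [0,0,0.2,0,0,0],
  [0,0,0.3,0,0,0],
  [0,0,0.3,0,0,0],
])

```text
t: 18.0
tool_pos: [0.602, -0.2067, 0.1459]
tool_rot: [2.282, 2.159, 0.001]
contact_force: [0.8, -0.4, -5.5]
opening: 0.0178
```

Call:
apply_moves([
  [0,0,0.07,0,0,0],
  [0,0,0.14,0,0,0],
  [0,0,0.2,0,0,0],
  [0,0,0.2,0,0,0],
])

```text
t: 18.4
tool_pos: [0.6025, -0.2069, 0.1447]
tool_rot: [2.281, 2.158, 0.002]
contact_force: [0.1, -0.7, -1.6]
opening: 0.018
```

The lifter lost the weight (-1.6 N is the lifter alone) within the last 2 mm. I'll check the seating, then lower about 7.5 mm more.

Call:
apply_moves([
  [0,0,0.1,0,0,0],
  [0,0,0.25,0,0,0],
  [0,0,0.4,0,0,0],
  [0,0,0.55,0,0,0],
  [0,0,0.68,0,0,0],
  [0,0,0.75,0,0,0],
  [0,0,0.75,0,0,0],
  [0,0,0.75,0,0,0],
])

```text
t: 19.2
tool_pos: [0.6025, -0.2069, 0.1373]
tool_rot: [2.281, 2.158, 0.002]
contact_force: [0.1, 0.2, -0.9]
opening: 0.0179
```

Run:
```python
from h import *
st(); w=grab("wrist","12"); b=grab("side","12"); s=grab("scene","12"); crop(b,360,270,80,80,"c13.png",5);crop(s,180,160,80,80,"c14.png",5)
cv2.imwrite("pics/c25.png",np.hstack([cv2.imread("pics/c13.png"),cv2.imread("pics/c14.png")])); crop(w,260,120,200,190,"c26.png",3)
o=ctrl.get_obs();print(o["contact_force"],o["tool_pos"])
```

```text
t 19.2 p [ 0.6025 -0.2069  0.1373] yaw 86.81 z [ 2.e-03 -6.e-04 -1.e+00] F [ 0.08  0.19 -0.87] M [ 0.006  0.012 -0.017] open 0.0179 q [-0.45  0.12  1.64  0.    1.38 -0.39]
[-0.11987747  0.17045677 -0.9882183 ] [ 0.6025351  -0.20692178  0.13733423]
```

View pics/c25.png

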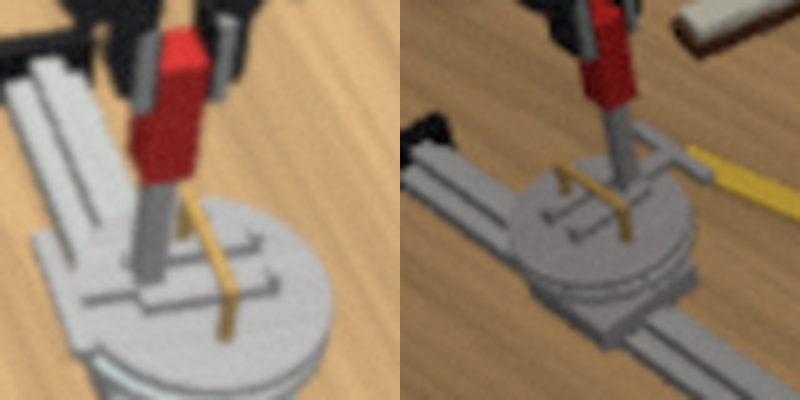

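View pics/c26.png

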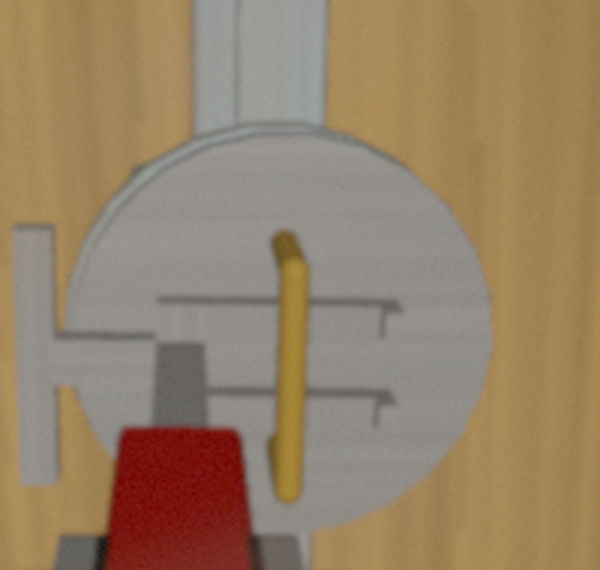

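Prongs are free in the opening and the lid is level on the tray. Withdrawing straight back.

Call:
apply_moves([
  [0,-0.2,0,0,0,0],
  [0,-0.6,0,0,0,0],
  [0,-1.1,0,0,0,0],
  [0,-1.6,0,0,0,0],
  [0,-2.1,0,0,0,0],
  [0,-2.6,0,0,0,0],
  [0,-3.1,0,0,0,0],
  [0,-3.7,0,0,0,0],
  [0,-4.3,0,0,0,0],
  [0,-5,0,0,0,0],
  [0,-5.6,0,0,0,0],
  [0,-6,0,0,0,0],
  [0,-6,0,0,0,0],
])

```text
t: 20.65
tool_pos: [0.5422, -0.2035, 0.1372]
tool_rot: [2.281, 2.157, 0.002]
contact_force: [-0.2, -0.4, -1.0]
opening: 0.0182
```

Run:
```python
from h import *
st(); w=grab("wrist","13"); b=grab("side","13"); s=grab("scene","13"); crop(b,330,250,100,100,"c13.png",4);crop(s,180,140,100,100,"c14.png",4)
cv2.imwrite("pics/c27.png",np.hstack([cv2.imread("pics/c13.png"),cv2.imread("pics/c14.png")]))
plan((.5425,-.2036,.2),86.8);plan((.4488,.0192,.2),109.5)
```

```text
t 20.65 p [ 0.5422 -0.2035  0.1372] yaw 86.8 z [ 2.1e-03 -6.0e-04 -1.0e+00] F [-0.19 -0.4  -0.98] M [-0.009 -0.049 -0.011] open 0.0182 q [-0.49 -0.02  1.78  0.    1.38 -0.43]
t 20.8 row [-0.0, -0.01, -6.27, 0.03, 0.01, 0.0]
t 20.8 row [21.72, -10.61, -6.31, 0.03, 0.01, -4.54]
```

View pics/c27.png

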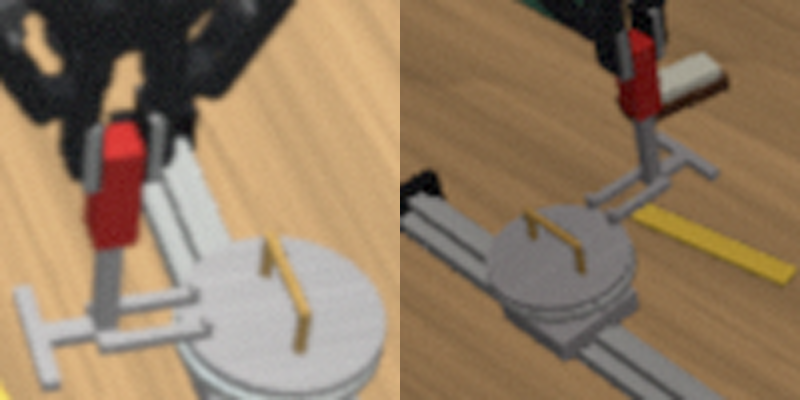

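View pics/wrist13.png

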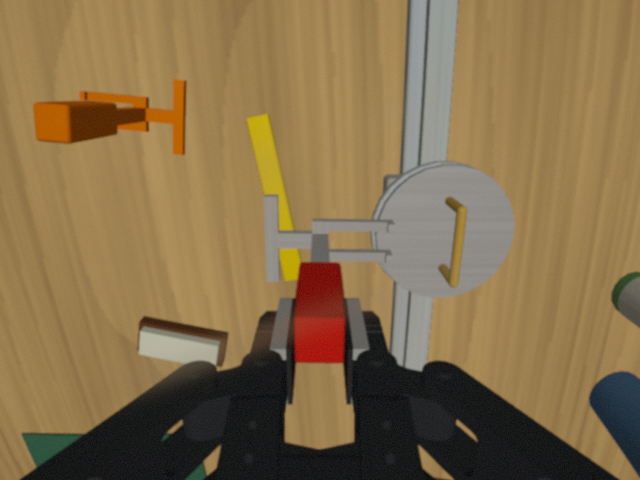

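Fork is clear of the lid (loop at wrist (457,240), tips at (390,242)). Lifting and returning to the pad.

Call:
apply_moves([
  [0,0,-0.3,0,0,0],
  [0,0,-1.2,0,0,0],
  [0,0,-2.6,0,0,0],
  [0,0,-4,0,0,0],
  [0,0,-5.2,0,0,0],
  [0.3,-0.1,-6,0,0,-0.1],
  [1.2,-0.6,-6.3,0,0,-0.3],
  [2.8,-1.4,-6.3,0,0,-0.6],
  [5,-2.4,-6.3,0,0,-1],
  [7.4,-3.6,-6.3,0,0,-1.5],
  [9.8,-4.8,-6.3,0,0,-2],
  [12.2,-6,-6.3,0,0,-2.5],
  [14.6,-7.2,-6.3,0,0,-3],
  [16.8,-8.2,-6.3,0,0,-3.5],
  [18.8,-9.2,-6.3,0,0,-3.9],
  [20.4,-9.9,-6.3,0,0,-4.2],
  [21.3,-10.4,-6.3,0,0,-4.4],
  [21.8,-10.6,-6.3,0,0,-4.54],
  [21.8,-10.6,-6.3,0,0,-4.54],
])

```text
t: 22.7
tool_pos: [0.4484, 0.0205, 0.1996]
tool_rot: [1.81, 2.565, 0.001]
contact_force: [0.7, 0.8, -2.1]
opening: 0.018
```

Run:
```python
from h import *
st(); w=grab("wrist","14"); 
plan((.4495,.0208,.12),109.5);plan((.4495,.0208,.0635),109.5)
```

```text
t 22.7 p [0.4484 0.0205 0.1996] yaw 109.59 z [ 2.1e-03 -8.0e-04 -1.0e+00] F [ 0.68  0.78 -2.08] M [-0.006 -0.051 -0.007] open 0.018 q [-0.12 -0.4   2.   -0.    1.54 -0.46]
t 22.75 row [0.06, 0.08, 7.97, 0.02, 0.02, 0.01]
t 22.75 row [0.07, 0.07, 13.62, 0.02, 0.02, 0.01]
```

View pics/wrist14.png

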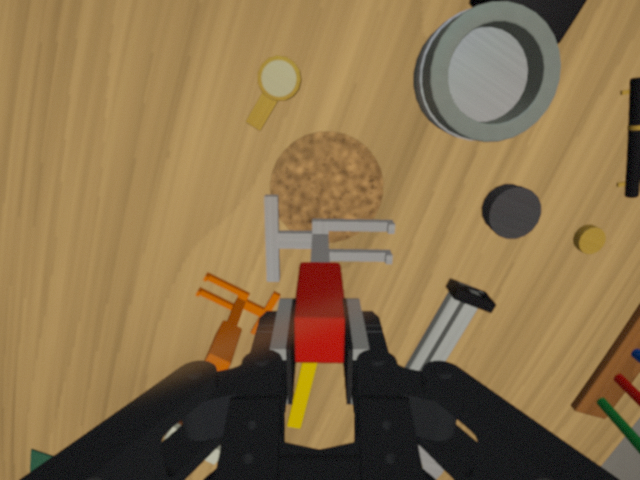

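Call:
apply_moves([
  [0.02,0.02,0.4,0.02,0.02,0],
  [0.06,0.08,1.6,0.02,0.02,0],
  [0.06,0.08,3.6,0.02,0.02,0],
  [0.06,0.08,5.8,0.02,0.02,0],
  [0.06,0.08,8,0.02,0.02,0],
  [0.06,0.08,10,0.02,0.02,0],
  [0.06,0.08,11.5,0.02,0.02,0],
  [0.06,0.08,12.5,0.02,0.02,0],
  [0.06,0.08,13,0.02,0.02,0],
  [0.06,0.08,13.2,0.02,0.02,0],
  [0.06,0.08,13.2,0.02,0.02,0],
])

```text
t: 23.85
tool_pos: [0.4499, 0.0206, 0.068]
tool_rot: [1.812, 2.566, 0.0]
contact_force: [0.5, 0.3, -1.8]
opening: 0.0183
```

Run:
```python
from h import *
st(); w=grab("wrist","15"); b=grab("side","15"); s=grab("scene","15"); crop(b,230,190,100,120,"c13.png",4);crop(s,280,150,100,120,"c14.png",4)
cv2.imwrite("pics/c28.png",np.hstack([cv2.imread("pics/c13.png"),cv2.imread("pics/c14.png")]))
```

```text
t 23.85 p [0.4499 0.0206 0.068 ] yaw 109.53 z [ 6.e-04 -0.e+00 -1.e+00] F [ 0.49  0.26 -1.81] M [-0.022  0.023 -0.041] open 0.0183 q [-0.12 -0.27  2.13  0.    1.29 -0.46]
```

View pics/c28.png

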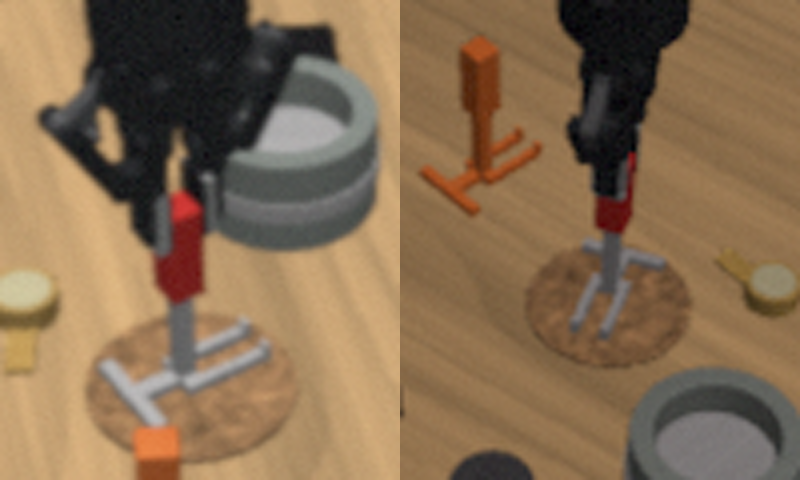

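View pics/wrist15.png

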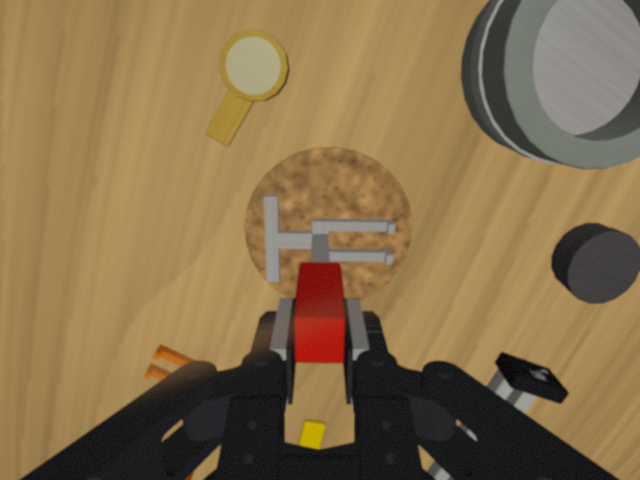

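Fork is within the pad, about 6 mm above it. Touching down slowly.

Call:
apply_moves([
  [0,0,0.1,0,0,0],
  [0,0,0.2,0,0,0],
  [0,0,0.3,0,0,0],
  [0,0,0.4,0,0,0],
  [0,0,0.5,0,0,0],
  [0,0,0.5,0,0,0],
])

```text
t: 24.6
tool_pos: [0.4501, 0.0206, 0.0633]
tool_rot: [1.812, 2.565, 0.001]
contact_force: [-0.2, 0.3, -1.1]
opening: 0.018
```

Call:
apply_moves([
  [0,0,0.05,0,0,0],
  [0,0,0.1,0,0,0],
  [0,0,0.1,0,0,0],
])

```text
t: 24.9
tool_pos: [0.45, 0.0206, 0.0622]
tool_rot: [1.812, 2.565, 0.001]
contact_force: [0.0, -0.8, -1.9]
opening: 0.0179
```

Call:
apply_moves([
  [0,0,0.05,0,0,0],
  [0,0,0.08,0,0,0],
  [0,0,0.08,0,0,0],
])

```text
t: 25.2
tool_pos: [0.4501, 0.0206, 0.0616]
tool_rot: [1.812, 2.565, 0.001]
contact_force: [0.8, -0.2, -0.4]
opening: 0.0182
```

Run:
```python
from h import *
st()
```

```text
t 25.2 p [0.4501 0.0206 0.0616] yaw 109.54 z [ 1.2e-03 -2.0e-04 -1.0e+00] F [ 0.83 -0.22 -0.41] M [-0.059  0.071 -0.053] open 0.0182 q [-0.12 -0.26  2.13 -0.    1.27 -0.46]
```

Call:
apply_moves([
  [0,0,0.04,0,0,0],
  [0,0,0.04,0,0,0],
  [0,0,0.04,0,0,0],
])

```text
t: 25.5
tool_pos: [0.4503, 0.0206, 0.0615]
tool_rot: [1.812, 2.565, 0.001]
contact_force: [-1.3, -0.0, 1.4]
opening: 0.0181
```

Contact made (+1.4 N against -1.7 N when hanging). Releasing.

Call:
apply_moves([
  [0,0,0,0,0,0],
  [0,0,0,0,0,0],
  [0,0,0,0,0,0],
  [0,0,0,0,0,0],
], grip=0.6, squeeze=20)

```text
t: 25.9
tool_pos: [0.4503, 0.0206, 0.0615]
tool_rot: [1.811, 2.565, 0.001]
contact_force: [1.0, 0.8, -0.7]
opening: 0.0343
```

Run:
```python
from h import *
st(); w=grab("wrist","16")
```

```text
t 25.9 p [0.4503 0.0206 0.0615] yaw 109.54 z [ 1.6e-03 -2.0e-04 -1.0e+00] F [ 1.01  0.78 -0.67] M [-0.046  0.003 -0.051] open 0.0343 q [-0.12 -0.26  2.13 -0.    1.27 -0.46]
```

View pics/wrist16.png

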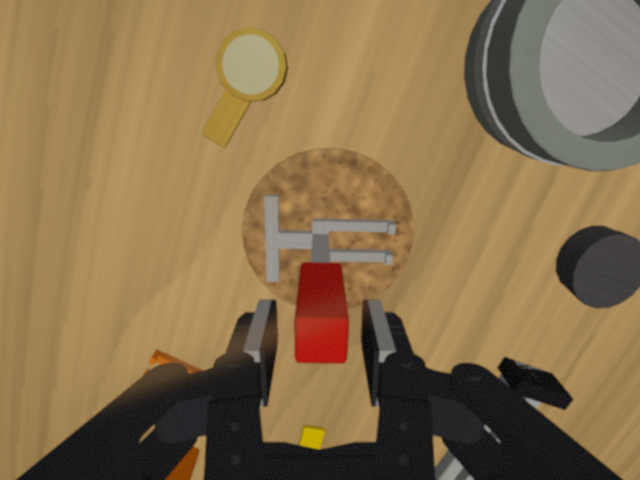

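Fingers are clear on both sides and the lifter stands. Opening fully and rising.

Call:
apply_moves([
  [0,0,0,0,0,0],
  [0,0,0,0,0,0],
  [0,0,0,0,0,0],
  [0,0,0,0,0,0],
  [0,0,-0.5,0,0,0],
  [0,0,-2,0,0,0],
  [0,0,-4,0,0,0],
  [0,0,-7,0,0,0],
  [0,0,-10,0,0,0],
  [0,0,-13,0,0,0],
  [0,0,-15.5,0,0,0],
  [0,0,-17,0,0,0],
  [0,0,-17,0,0,0],
], grip=0)

```text
t: 27.25
tool_pos: [0.4514, 0.0205, 0.2343]
tool_rot: [1.809, 2.561, 0.005]
contact_force: [-1.1, 0.4, -0.0]
opening: 0.0854
```

Run:
```python
from h import *
np.set_printoptions(precision=4,suppress=True)
st(); a=grab("scene","17"); b=grab("side","17")
for n in ("scene","side"):
    d=cv2.absdiff(load(n,"17")["color"],load(n,"1")["color"]).max(2); cv2.imwrite(f"pics/diff_{n}.png",(d>40).astype(np.uint8)*255)
cv2.imwrite("pics/d17.png",cv2.resize(np.hstack([cv2.imread("pics/diff_scene.png"),cv2.imread("pics/diff_side.png")]),(800,300)))
```

```text
t 27.25 p [0.4514 0.0205 0.2343] yaw 109.54 z [ 0.0064 -0.0008 -1.    ] F [-1.06  0.4  -0.02] M [ 0.012 -0.012  0.   ] open 0.0854 q [-0.12 -0.41  1.95 -0.    1.6  -0.46]
```

View pics/scene17.png

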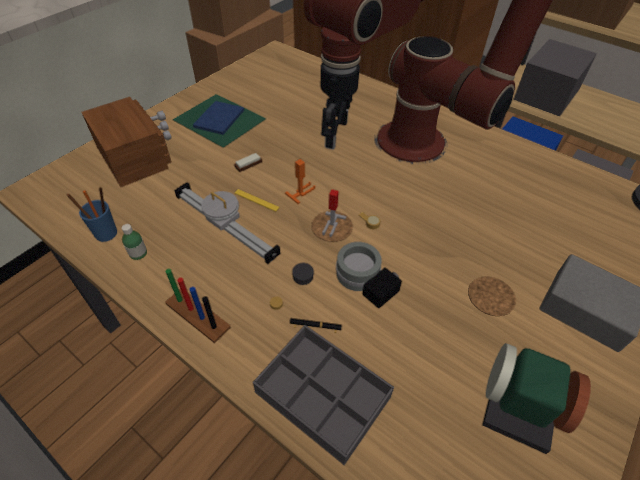

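View pics/side17.png

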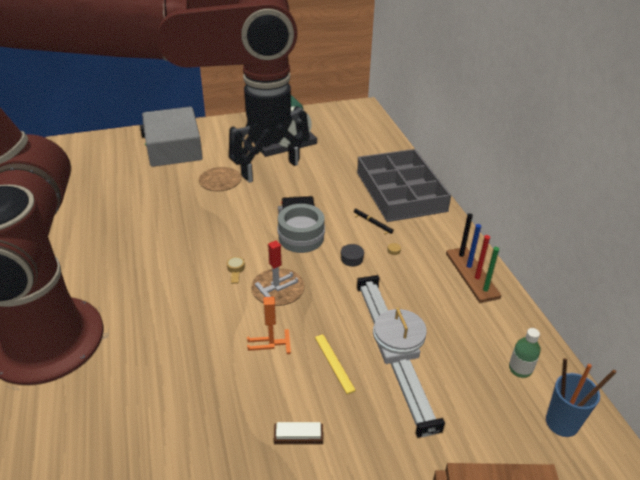

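View pics/d17.png

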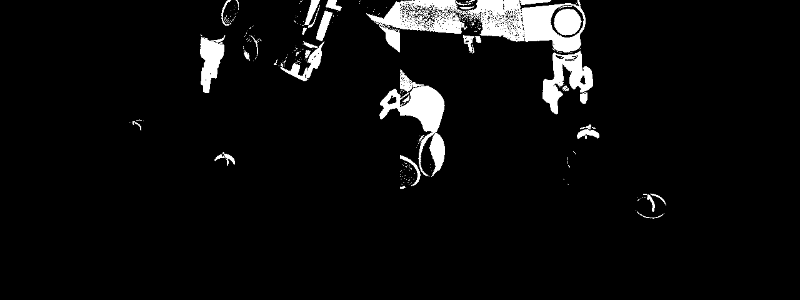

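Only the lid, the pot mouth, the tray's top and slight lifter edges differ from the first pictures. Quick check of the lid's seating before handing in.

Run:
```python
from h import *
a=load("scene","17");b=load("side","17"); crop(b,360,290,80,80,"c13.png",5);crop(a,185,170,80,80,"c14.png",5)
cv2.imwrite("pics/c30.png",np.hstack([cv2.imread("pics/c13.png"),cv2.imread("pics/c14.png")]))
```

```text
(no output)
```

View pics/c30.png

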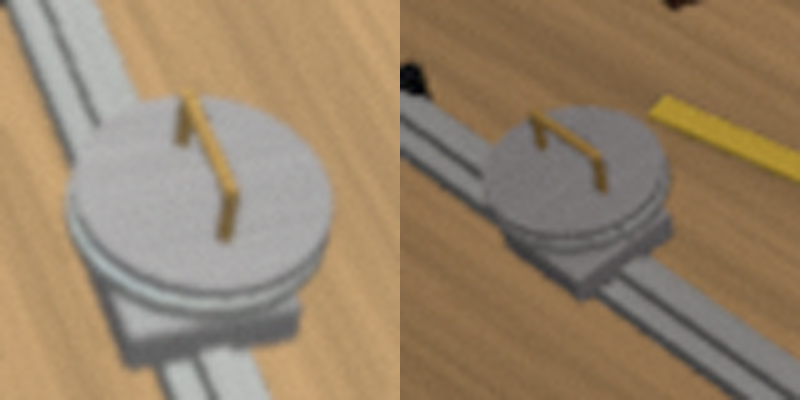

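Run:
```python
from h import *
a=load("scene","17");b=load("side","17")
A=lambda o,p:(o[0]+(p[0]+.5)/5-.5,o[1]+(p[1]+.5)/5-.5)
B=lambda p:A((360,290),p);S=lambda p:A((185,170),(p[0]-400,p[1]))
for p,q in (((189,97),(600,160)),((231,191),(534,118))): print(tri(b,B(p),a,S(q)))
print(ctrl.finish_job())
```

```text
(array([ 0.62801381, -0.18304378,  0.09412102]), np.float64(0.0005872550368686321))
(array([ 0.62645436, -0.22955374,  0.09449865]), np.float64(0.0022625745809022675))
the job is handed in; nothing more can be done
None
```

The lid is off the pot and seated in the tray, and the lifter is standing upright again on its cork pad. I handed the job in at about 27 s on the robot's clock.

- **Lid:** I hooked the fork under the brass loop and lifted; the lid added about 3.8 N. I carried it across level and lowered it until the lifter lost the weight, then went about 8 mm lower before pulling the fork straight back. No push showed in the wrist force as it came free.
- **Lid seating:** The two ends of the loop bar measure 94.1 and 94.5 mm high, so the lid is level. The bar's middle is at (0.627, -0.206), about 2 mm from my first tray-centre estimate. The plug has 7 mm of play inside the rim.
- **Everything else:** Comparing the first and last pictures, only the arm, the lid, the pot mouth, the tray's top and faint edges around the lifter changed. The carriage and the other things on the desk show no movement.

**Readings that disagreed:**
- **Finger tips:** They looked roughly 20 to 35 mm higher above the TCP than described, so I gripped the handle 12 mm lower than first planned.
- **Tray centre:** The wrist camera put it about 2 mm from where the other two cameras did, so I aimed between the two.
- **Lifter:** It shifted about 1 mm as the fingers opened and stayed upright.

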